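# Close and bolt the drive cover

### The job

Close the heavy hinged cover over the drive unit: bring it forward off its open position, let it down gently without letting it slam, and press it fully home until its spring catch snaps in. Then slide the bolt beside it all the way across to lock it. Use a light hold and no more push than it needs (a hard squeeze or shove bends the handle), and leave the things lying around where they are.

Things in the scene. Friction and masses are not known exactly. Their poses are not given: they have to be found in the camera images.
- machine: Grey cast drive unit, fixed to the table: a block 190 (x) by 340 (y) mm, its flat top 65 mm above the table. Origin on the table; +x points away from the side that the cover's handle comes down on (the hinge is at the back, +x), +y to the bolt's side, z up. The block spans x -75 to +115 mm and y -170 to +170 mm from the origin.
- hinge_axis (a point): Mid-point of the cover's horizontal hinge axis, which runs along the machine's y; at x +85, y -50, z +100 mm in the machine's frame. Hinge friction (0.35 N m) holds the cover only within about 0.2 rad of upright; brought further forward it falls by itself and must be held back all the way down (up to about 8 N at the handle; its mass, 0.9 to 1.7 kg, is hidden).
- cover (a joint): Opening angle of the cover, rad: 1.9 leaning back on its stop, 1.57 upright, 0 fully home: level, on a hard stop and held by the catch. The cover is a heavy blue sheet-steel shell 160 (hinge to front edge) by 220 (along the hinge) by 32 mm, with a handle along its front edge.
- cover_handle (a point): Middle of the handle: rubber-sleeved bar 14 mm thick, 110 mm long, parallel to the hinge, 205 mm from its axis (6 mm below it when closed), 38 mm off the cover's edge. Rubber mounts let it give 1 mm per 2 N square to the cover, 12 mm at most. Uppermost when open, foremost when home, 94 mm over the table. Pads take it from above at any angle; it turns in them. 15 to 20 N grip is enough.
- bolt_knob (a point): Middle of the bolt's knob: an upright dark steel cylinder 18 mm in diameter and 30 mm high (spans 15 mm below to 15 mm above this point), on the machine's flat top beside the cover, at x -30, z +92 mm in the machine's frame. A 4 mm steel plate (top at 69 mm) lies under it. It slides along the machine's -y, towards the cover.
- bolt (a joint): Travel of the bolt, m: 0 drawn back, 0.030 fully across against its stop, with the rod over the cover's ear. About 4 N of friction; stays where it is left.
- bearing: Steel bearing ring, 42 mm across, 14 mm high, lying on the machine's flat top behind the bolt. Bystander. Origin at its underside.
- oil_bottle: White plastic bottle 52 mm across, 130 mm high, on the table on the bolt's side of the machine. Bystander. Origin at its underside.
- spanner: Steel spanner 180 mm long, lying on the table on the other side of the machine. Bystander. Origin at its underside.
- screw_jar: Glass jar 60 mm across, 70 mm high, on the table further to that side. Bystander. Origin at its underside.
- catch (a point): Roller catch under the middle of the cover's front: a small steel roller (6 mm thick, 34 mm long) on a spring, axis at x -59, y -50, z +82 mm in the machine's frame. At about 0.05 rad (front edge 8 mm short of home) the cover rests on it; a push rising to about 14 to 22 N down on the handle makes it snap past, at about 0.025 rad, and stay home. With less it stays up.

How it is judged:
On the way, in this order (a step that is already met when the one before it is completed fails the run):
1. the cover is home in its catch (value of joint cover below 0.01 rad), for 0.2 s.
2. the bolt is across (value of joint bolt above 0.026 m and value of joint cover below 0.01 rad), for 0.2 s.
At the end, for the whole second after the job is handed in: The cover is home in its catch (within 0.01 rad (2 mm at the handle) of closed) and the bolt is across (at least 26 of its 30 mm), both left so (all of step 2); the robot touches nothing.
It fails at once if the cover slams: it drops faster than 1.5 rad/s (0.3 m/s at the handle) in its last 0.6 rad before it meets the catch (value of joint cover between 0.06 and 0.65 rad and velocity of joint cover below -1.5 rad/s).
It fails at once if the fingers squeeze or shove the machine's parts hard (over 70 N in all: 35 N on each pad in a plain grip) (contact force between the fingers and machine above 70 N).
It fails at once if a bystander is moved more than 30 mm (distance of any of bearing, oil_bottle, spanner, screw_jar from where it was at the start of the episode above 0.03 m).
It also fails if it takes over 72 s, if anything falls off the work surface, if the arm or the gripper's body presses on something with over 40 N, if the wrist force passes 120 N, or if a joint passes its speed limit or range.

### The arm

A 6-joint arm with a two-finger parallel gripper is mounted at the origin on the work surface. World frame = base frame: x ahead of the robot, y to its left, z up, the work surface at z = 0. Lengths are in m, angles in rad, forces in N, time in s.
With the tool pointing down it reaches from about 0.3 to 0.875 m from the base axis. Payload 6.4 kg.
Tool frame: the origin (TCP) lies at the very end of the fingers, on their centre line; the grasp point (between the pads) lies tcp_to_grasp behind it (tcp_to_grasp is the distance from the TCP to the grasp point, in m); z points along the fingers, y is the direction in which the jaws open and shut (so a half turn about z gives the same grasp; the last joint's range is limited). The gripper opens to 85 mm and grips with 20 to 120 N. Pads are 22 mm wide; open, the fingers measure 114 mm over their backs; the gripper's body (76 mm by 85 mm) begins 54 mm behind the grasp point. The pads swing forward as they close: fully open they stand 13 mm farther back than shut.
Start: joints at [1.083, 0.181, 1.607, -0, 1.354, -0.206], TCP at [0.16, 0.552, 0.231] pointing down, gripper open.
Joint ranges: [-2.99, 2.99], [-0.89, 2.07], [0.3, 2.58], [-1.14, 4.28], [0, 2.63], [-3.12, 3.12]. Speed limits (rad/s): [2.57, 2.57, 3.01, 3.14, 3.14, 3.14].

### API

Orientations are given as a unit quaternion [w, x, y, z].
In Python, from bench import get_obs, camera, hand_in, tcp_to_grasp gives the robot as it stands.
- The arm moves only by the shell command python3 -m inch 'ROWS' [OPENING]. ROWS is JSON, a list of rows, each an object with "delta_pos": the shift along the tool's x, y, z in cm, a list of three; "rotation": the turn, a rotation vector about the tool's x, y, z in rad, a list of three. In form: [{"delta_pos": [x, y, z], "rotation": [rx, ry, rz]}, ...]. A call has 1 to 10 rows; each row shifts and turns the commanded pose from where the row before left it, along the tool's axes as they then stand; what a row does not reach is not made up. A row lasts 1/10 s, in which the tool goes at most 50 mm and 8.59 degrees, less where a joint would pass 70% of its speed; a pose out of reach is approached as far as the arm can. A call is refused whole if a number of a shift passes 5 or a number of a turn 0.15, either way. A call with a gripper value outside its range is refused whole. OPENING is the finger opening in cm, from 0 to 8.54, set as the call begins (- or left out, the last holds). The fingers move at their own pace and stop on an object; the grip force is fixed at half the most. Time passes only in rows, so rows that do not move let the fingers close. It gives the time, the measured TCP pose, the force and the opening at its end, in the units of the state.
- get_obs(): the state, without advancing time (a new reading comes with each control period).
- camera(name): name is "scene" or "side" or "wrist"; returns a dict with "color" (480x640x3 uint8, red, green, blue), "vfov" (degrees; the focal length in pixels is half the picture's height over the tangent of half this angle, whatever the lens; pixels are square), "cx", "cy" (the principal point, pixels), "eye" and "orientation" of the camera in the world; the wrist camera has in their place "T_tool_cam" (4x4, takes a point from camera to tool coordinates, whose origin is the TCP and whose axes are the flange's). Camera axes: x right, y down, z forward; pixel columns grow to the right and rows downward; lengths in m; the calibration is good to about 2 mm. A picture is of the moment at which its call begins: read the wrist's pose just before it. There is no depth.
- hand_in(): hands the job in, once; it reports no verdict.
The state is a dict: "time_s": time; "q": joint angles; "dq": joint speeds; "joint_efforts": joint torques, N m; "eef_pos": TCP position; "eef_rot": TCP orientation; "wrist_force": force on the tool from outside, world axes, zero at the start; "torque": the same for the moment, N m; "opening": opening from 0.0 (shut) to 1.0 (fully open).
Only numpy, scipy, OpenCV 4.12 (cv2) and the standard library are available. Lean on these libraries where they do the work, as an engineer would, in place of code of your own. Each camera call takes 0.05 s, during which the arm holds its last target.

## Working session

There is one attempt and no reset: what is moved stays moved. The work goes in short steps, Python scripts to look and compute and a shell command to move; the robot and the scene stay as the last step left them, time stands still between calls to the robot, and variables do not carry over. Pictures are saved under pics/ and viewed, and the job is handed in when it is done.

```bash
ls; mkdir -p pics
python3 - <<'E'
from bench import get_obs,camera,tcp_to_grasp
import cv2
print(tcp_to_grasp)
o=get_obs();print(o)
for n in("scene","side","wrist"):
    c=camera(n);cv2.imwrite(f"pics/{n}0.png",c["color"][:,:,::-1]);print(n,{k:v for k,v in c.items() if k!="color"})
E
```

```text
pics
0.0187
{'time_s': 0.0, 'q': array([ 1.08271693e+00,  1.81552153e-01,  1.60801948e+00,  4.08114166e-05,
        1.35380651e+00, -2.06284534e-01]), 'dq': array([-1.18355782e-03,  7.85460854e-04,  5.38120002e-04, -8.50780557e-04,
       -9.37618011e-05, -2.03723013e-03]), 'joint_efforts': array([ 1.69606938e-03, -4.44873977e+01, -3.51338375e+01, -1.57006825e-04,
        9.23768501e-03, -1.35788221e-05]), 'eef_pos': array([0.1595906 , 0.55182757, 0.23037237]), 'eef_rot': array([-3.22491387e-04,  1.40436020e-01,  9.90089353e-01, -8.32703536e-04]), 'wrist_force': array([-0.46655975, -0.07438195,  0.33260112]), 'torque': array([ 0.03993716,  0.01087674, -0.00962907]), 'opening': 1.0034993863784294}
scene {'vfov': 48.47166171749857, 'cx': 327.76026012776794, 'cy': 232.6822772560305, 'eye': array([ 0.90394582, -0.79324464,  0.91103982]), 'orientation': array([-0.38928913,  0.89974685,  0.18084814, -0.07876243])}
side {'vfov': 48.64749226979568, 'cx': 317.3060191834565, 'cy': 244.7060085129318, 'eye': array([0.40439414, 0.98974658, 0.80248849]), 'orientation': array([ 0.02966474, -0.0783171 ,  0.88772064, -0.45270134])}
wrist {'vfov': 71.27375280298008, 'cx': 314.7401294778073, 'cy': 240.39273260641957, 'T_tool_cam': array([[ 6.90946645e-04, -9.58536444e-01, -2.84969135e-01,
         7.27480259e-02],
       [ 9.99999695e-01,  5.58677109e-04,  5.45441755e-04,
        -4.86411808e-04],
       [-3.63620068e-04, -2.84969425e-01,  9.58536538e-01,
        -1.42952069e-01],
       [ 0.00000000e+00,  0.00000000e+00,  0.00000000e+00,
         1.00000000e+00]])}
```

View pics/scene0.png

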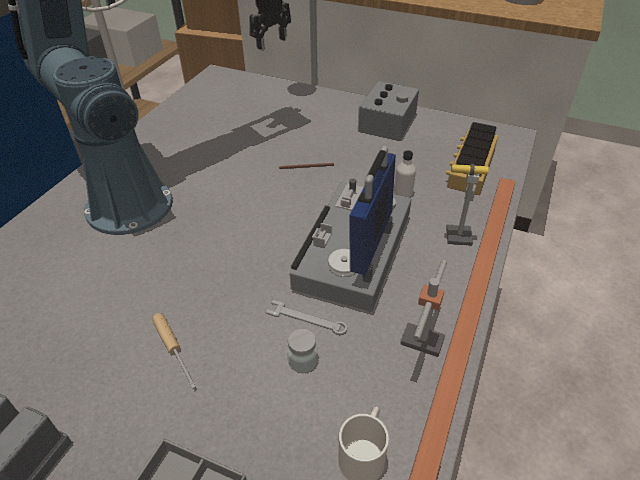

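View pics/side0.png

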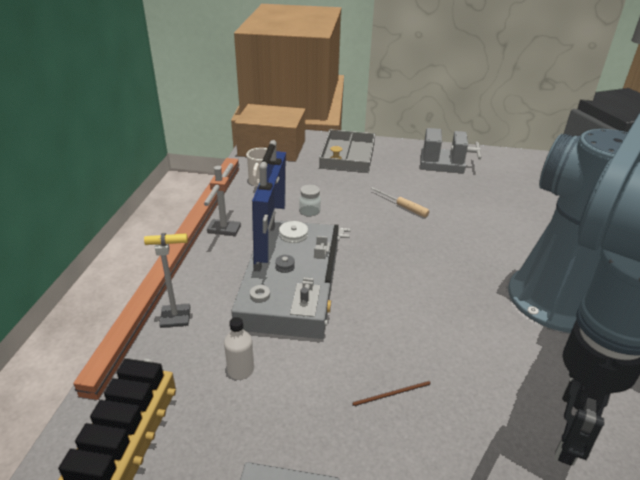

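View pics/wrist0.png

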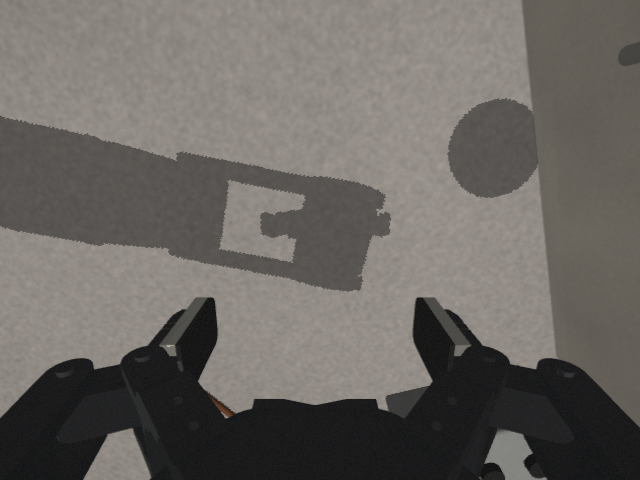

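The machine shows at (350,240) in the scene view and (285,260) in the side view. The cover is up and blue. I'll zoom in on both to get corner pixels.

Run:
```python
import cv2
a=cv2.imread("pics/scene0.png")[130:330,260:440];cv2.imwrite("pics/scz.png",cv2.resize(a,None,fx=3,fy=3,interpolation=cv2.INTER_CUBIC)[:600])
a=cv2.imread("pics/side0.png")[130:340,220:370];cv2.imwrite("pics/siz.png",cv2.resize(a,None,fx=2.85,fy=2.85,interpolation=cv2.INTER_CUBIC)[:600])
```

```text
(no output)
```

View pics/scz.png

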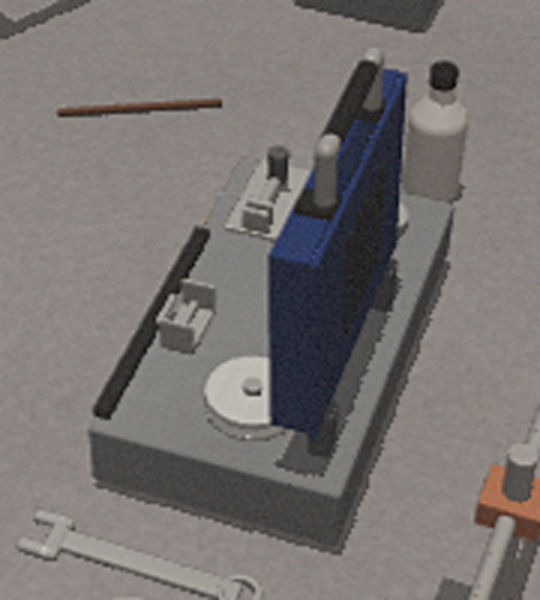

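View pics/siz.png

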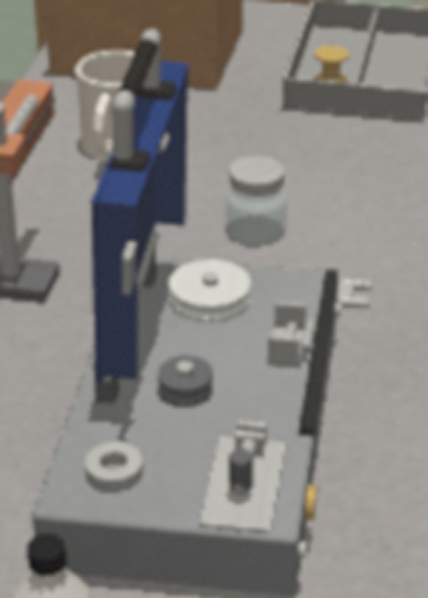

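```bash
cat > h.py <<'E'
import numpy as np
from scipy.spatial.transform import Rotation as R
def cam(c,obs=None):
    f=240/np.tan(np.radians(c["vfov"])/2)
    if "eye" in c: e=np.array(c["eye"]);Rm=R.from_quat(np.roll(c["orientation"],-1)).as_matrix()
    else:
        Rt=R.from_quat(np.roll(obs["eef_rot"],-1)).as_matrix();T=c["T_tool_cam"]
        Rm=Rt@T[:3,:3];e=obs["eef_pos"]+Rt@T[:3,3]
    return f,c["cx"],c["cy"],e,Rm
def ray(k,u):
    f,cx,cy,e,Rm=k;d=Rm@np.array([(u[0]-cx)/f,(u[1]-cy)/f,1]);return e,d/np.linalg.norm(d)
def plane(k,u,z):
    e,d=ray(k,u);return e+d*(z-e[2])/d[2]
def tri(*ku):
    A=np.zeros((3,3));b=np.zeros(3)
    L=[ray(k,u) for k,u in ku]
    for e,d in L:
        P=np.eye(3)-np.outer(d,d);A+=P;b+=P@e
    p=np.linalg.solve(A,b);return p,[round(1000*np.linalg.norm(np.cross(p-e,d)),1) for e,d in L]
def proj(k,p):
    f,cx,cy,e,Rm=k;q=Rm.T@(np.array(p)-e);return cx+f*q[0]/q[2],cy+f*q[1]/q[2]
def rz(o): return R.from_quat(np.roll(o["eef_rot"],-1)).as_matrix()
E
python3 - <<'E'
from h import *
S=(0,)
sc=cam(dict(vfov=48.47166171749857,cx=327.76026,cy=232.68227,eye=[ 0.90394582, -0.79324464,  0.91103982],orientation=[-0.38928913,  0.89974685,  0.18084814, -0.07876243]))
si=cam(dict(vfov=48.64749226979568,cx=317.306,cy=244.706,eye=[0.40439414, 0.98974658, 0.80248849],orientation=[ 0.02966474, -0.0783171 ,  0.88772064, -0.45270134]))
zs=lambda x,y:(260+x/3,130+y/3); zi=lambda x,y:(220+x/2.85,130+y/2.85)
np.set_printoptions(precision=4,suppress=True)
print("--x-", plane(sc,zs(93,430),.065)); print("x+y-",plane(sc,zs(338,497),.065)); print("x+y+",plane(sc,zs(452,203),.065))
print("side x+y+",plane(si,zi(37,522),.065),"x-y+",plane(si,zi(303,528),.065))
print("x+y+ tri",tri((sc,zs(452,203)),(si,zi(37,522))))
print("knobtop",tri((sc,zs(278,150)),(si,zi(240,452))))
print("h y-",tri((sc,zs(327,145)),(si,zi(150,35))))
print("h y+",tri((sc,zs(373,55)),(si,zi(122,98))))
E
```

```text
--x- [ 0.5313 -0.1105  0.065 ]
x+y- [ 0.7133 -0.1017  0.065 ]
x+y+ [0.696  0.2347 0.065 ]
side x+y+ [0.6861 0.2493 0.065 ] x-y+ [0.5019 0.2208 0.065 ]
x+y+ tri (array([0.6917, 0.2425, 0.0577]), [np.float64(2.8), np.float64(2.8)])
knobtop (array([0.5532, 0.1961, 0.1056]), [np.float64(1.5), np.float64(1.5)])
h y- (array([ 0.6666, -0.0344,  0.3065]), [np.float64(1.5), np.float64(1.5)])
h y+ (array([0.662 , 0.0692, 0.3068]), [np.float64(1.6), np.float64(1.6)])
```

```bash
python3 -m inch '[{"delta_pos":[0,0,-5],"rotation":[0,0,0]},{"delta_pos":[0,0,-5],"rotation":[0,0,0]},{"delta_pos":[0,0,-5],"rotation":[0,0,0]},{"delta_pos":[0,0,-5],"rotation":[0,0,0]}]'
python3 -m inch '[{"delta_pos":[0,0,0],"rotation":[0,0,0.138]},{"delta_pos":[0,0,0],"rotation":[0,0,0.138]},{"delta_pos":[0,0,0],"rotation":[0,0,0.138]},{"delta_pos":[0,0,0],"rotation":[0,0,0.138]},{"delta_pos":[0,0,0],"rotation":[0,0,0.138]},{"delta_pos":[0,0,0],"rotation":[0,0,0.138]},{"delta_pos":[0,0,0],"rotation":[0,0,0.138]},{"delta_pos":[0,0,0],"rotation":[0,0,0.138]},{"delta_pos":[0,0,0],"rotation":[0,0,0.138]}]'
```

```text
time_s: 0.55
eef_pos: [0.1596, 0.5519, 0.433]
eef_rot: [-0.0, 0.14, 0.99, -0.0]
wrist_force: [0.4, 0.4, 0.3]
opening: 0.997
time_s: 1.45
eef_pos: [0.1598, 0.5522, 0.4308]
eef_rot: [0.0, 0.692, 0.722, -0.0]
wrist_force: [-1.1, -0.1, 0.2]
opening: 1.003
```

```bash
python3 -m inch '[{"delta_pos":[-4.8,3.4,0],"rotation":[0,0,0]},{"delta_pos":[-4.8,3.4,0],"rotation":[0,0,0]},{"delta_pos":[-4.8,3.4,0],"rotation":[0,0,0]},{"delta_pos":[-4.8,3.4,0],"rotation":[0,0,0]},{"delta_pos":[-4.8,3.4,0],"rotation":[0,0,0]},{"delta_pos":[-4.8,3.4,0],"rotation":[0,0,0]},{"delta_pos":[-4.8,3.4,0],"rotation":[0,0,0]},{"delta_pos":[-4.8,3.4,0],"rotation":[0,0,0]},{"delta_pos":[-4.8,3.4,0],"rotation":[0,0,0]},{"delta_pos":[-4.8,3.4,0],"rotation":[0,0,0]}]'
python3 -m inch '[{"delta_pos":[0,0,0],"rotation":[0,0,0]},{"delta_pos":[0,0,0],"rotation":[0,0,0]}]'
cat > snap.py <<'E'
import sys,cv2,json
from bench import get_obs,camera
o=get_obs()
for n in sys.argv[2:]:
    o=get_obs();c=camera(n);cv2.imwrite(f"pics/{n}{sys.argv[1]}.png",c["color"][:,:,::-1])
    import pickle;pickle.dump((o,{k:v for k,v in c.items() if k!="color"}),open(f"pics/{n}{sys.argv[1]}.pkl","wb"))
print(o["time_s"],o["q"].round(3),o["eef_pos"].round(4),o["eef_rot"].round(4),o["wrist_force"].round(1))
E
python3 snap.py 1 scene side wrist
```

```text
time_s: 2.45
eef_pos: [0.4685, 0.1565, 0.4312]
eef_rot: [-0.0, 0.69, 0.723, 0.0]
wrist_force: [1.1, 0.5, 0.4]
opening: 1.0
time_s: 2.65
eef_pos: [0.4681, 0.1574, 0.4306]
eef_rot: [-0.001, 0.691, 0.722, -0.001]
wrist_force: [-0.9, 0.8, -0.0]
opening: 0.996
2.75 [ 0.087 -0.096  1.501  0.     1.737  0.039] [0.4673 0.159  0.4312] [-3.000e-04  6.901e-01  7.237e-01 -0.000e+00] [-0.5  0.7 -0.5]
```

View pics/wrist1.png

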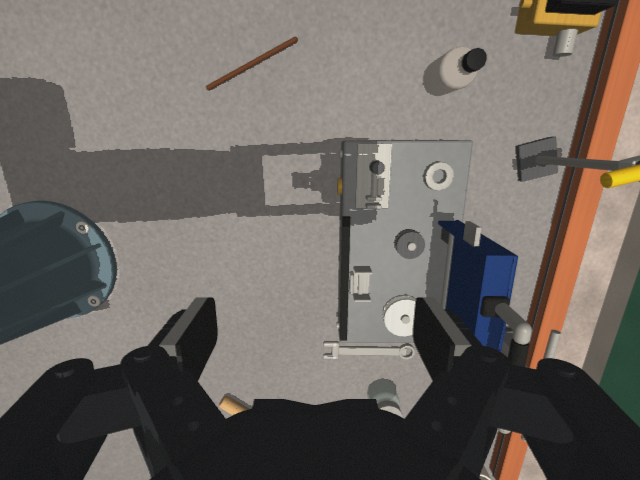

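The wrist view shows the whole machine: top corners at (343,141), (472,141) and about (340,342). The knob is near (377,167), the bearing at (439,176) and the handle from about (520,330) downward, with the cover leaning back. I'll zoom in for precise pixels.

```bash
python3 - <<'E'
import cv2
a=cv2.imread("pics/wrist1.png")[120:380,320:560];cv2.imwrite("pics/w1z.png",cv2.resize(a,None,fx=2.3,fy=2.3,interpolation=cv2.INTER_CUBIC))
E
python3 - <<'E'
from h import *
import pickle
np.set_printoptions(precision=4,suppress=True)
o,c=pickle.load(open("pics/wrist1.pkl","rb"));w=cam(c,o)
for n,u in dict(a=(343,141),b=(472,141),c=(340,342)).items(): print(n,plane(w,u,.065))
E
```

```text
a [0.5042 0.2329 0.065 ]
b [0.692 0.242 0.065]
c [ 0.5233 -0.1026  0.065 ]
```

View pics/w1z.png

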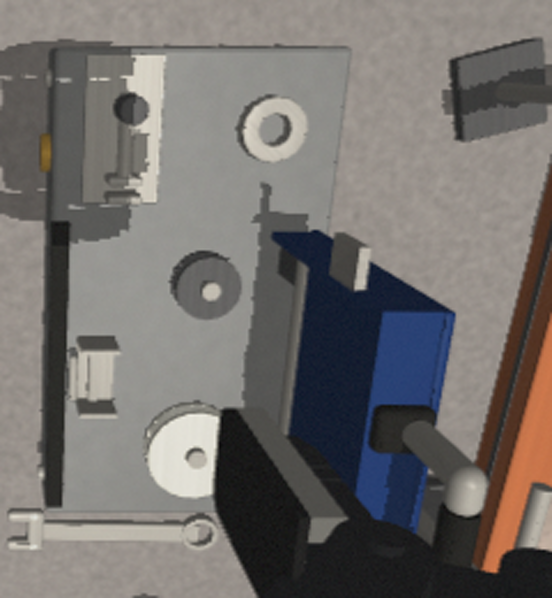

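Run:
```python
from h import *
import pickle
np.set_printoptions(precision=4,suppress=True)
w=cam(*pickle.load(open("pics/wrist1.pkl","rb"))[::-1]);sc=cam(pickle.load(open("pics/scene1.pkl","rb"))[1]);si=cam(pickle.load(open("pics/side1.pkl","rb"))[1])
zs=lambda x,y:(260+x/3,130+y/3); zi=lambda x,y:(220+x/2.85,130+y/2.85);zw=lambda x,y:(320+x/2.3,120+y/2.3)
print(tri((sc,zs(373,55)),(si,zi(122,98)),(w,zw(467,487))),tri((sc,zs(373,55)),(si,zi(122,98))))
print("knobtop",tri((sc,zs(278,150)),(si,zi(240,452)),(w,zw(132,107))))
O=np.array([.5885,.067,0]);M=R.from_euler('z',.052).as_matrix()
for n,p in dict(hp=[.085,.005,.3],kn=[-.03,.1,.107]).items(): print(n,O+M@p)
for p in ([.662,.0692,.3068],[.6666,-.0344,.3065],[.5532,.1961,.1056]): print(M.T@(p-O))
for k,p in (("a",[-.03,.122,.107]),): 
  for c in(sc,si,w): print(proj(c,O+M@p))
```

```text
(array([0.6613, 0.0721, 0.306 ]), [np.float64(1.8), np.float64(2.7), np.float64(1.8)]) (array([0.662 , 0.0692, 0.3068]), [np.float64(1.6), np.float64(1.6)])
knobtop (array([0.552 , 0.1992, 0.1053]), [np.float64(2.6), np.float64(2.7), np.float64(2.8)])
hp [0.6731 0.0764 0.3   ]
kn [0.5533 0.1653 0.107 ]
[ 0.0735 -0.0016  0.3068]
[ 0.0727 -0.1053  0.3065]
[-0.0285  0.1308  0.1056]
(np.float64(350.40898891860945), np.float64(181.376693501354))
(np.float64(304.74488099825925), np.float64(285.4110927295375))
(np.float64(377.75333857267793), np.float64(177.2794402457652))
```

```bash
python3 -m inch '[{"delta_pos":[0,0,0],"rotation":[-0.14,0,0]},{"delta_pos":[0,0,0],"rotation":[-0.14,0,0]},{"delta_pos":[0,0,0],"rotation":[-0.14,0,0]},{"delta_pos":[0,0,0],"rotation":[-0.14,0,0]},{"delta_pos":[0,0,0],"rotation":[-0.14,0,0]},{"delta_pos":[0,0,0],"rotation":[-0.14,0,0]}]' 2.0
python3 -m inch '[{"delta_pos":[0,0,0],"rotation":[0,0,0]}]'; python3 -c "
from bench import get_obs;o=get_obs();print(o['q'],o['eef_pos'],o['eef_rot'])"
```

```text
time_s: 3.4
eef_pos: [0.4668, 0.16, 0.4327]
eef_rot: [0.283, 0.628, 0.66, 0.298]
wrist_force: [-0.2, 0.1, 0.2]
opening: 0.233
time_s: 3.5
eef_pos: [0.4638, 0.1599, 0.4261]
eef_rot: [0.28, 0.63, 0.662, 0.294]
wrist_force: [-0.2, -0.5, -1.3]
opening: 0.233
[ 0.12715654 -0.68413374  2.11521915 -0.07361909  0.87748289  0.0983321 ] [0.46380483 0.15986698 0.42612391] [0.27959341 0.62962172 0.66246919 0.2941744 ]
```

```bash
cat > kin.py <<'E'
from h import *
from scipy.optimize import least_squares
D=[([1.08271693,.181552153,1.60801948,0,1.35380651,-.206284534],[.1595906,.55182757,.23037237]),
([.087,-.096,1.501,0,1.737,.039],[.4673,.159,.4312]),
([0.12715654,-0.68413374,2.11521915,-0.07361909,0.87748289,0.0983321],[0.46380483,0.15986698,0.42612391])]
def fk(q,p):
    a1,d1,L2,a3,L3,Lt=p
    Ry=lambda a:R.from_euler('y',a).as_matrix();Rz=lambda a:R.from_euler('z',a).as_matrix()
    A=Rz(q[0]);x=A@[a1,0,d1];A=A@Ry(q[1]);x=x+A@[0,0,L2];A=A@Ry(q[2]);x=x+A@[a3,0,L3];A=A@Rz(q[3])@Ry(q[4]);x=x+A@[0,0,Lt];A=A@Rz(q[5])
    return x,A
if __name__=="__main__":
    f=lambda p:np.concatenate([fk(q,p)[0]-x for q,x in D]+[1e-3*(p-np.array([0,.35,.35,0,.35,.25]))])
    s=least_squares(f,[0,.35,.35,0,.35,.25]);print(s.x,f(s.x)[:9].round(4))
    p=s.x
    def ik(x,phi):
        # planar, tool tilt phi
        best=None
        for q3 in(1.6,2.2):
            g=lambda v:[*( (lambda e:[e[0]-np.hypot(x[0],x[1]),e[2]-x[2]])(fk([0,v[0],v[1],0,np.pi-phi-v[0]-v[1],0],p)[0]))]
            r=least_squares(g,[0,q3]);v=r.x
            best=(r.cost**.5,v[0],v[1],np.pi-phi-v[0]-v[1]) if best is None or r.cost<best[0]**2 else best
        return np.round(best,3)
    O=np.array([.5885,.067,0]);M=R.from_euler('z',.052).as_matrix()
    for th in(1.55,1.2,.9,.6,.3,.05,0):
        h=np.array([.085-.205*np.cos(th)-.006*np.sin(th),-.05,.1+.205*np.sin(th)-.006*np.cos(th)])
        for ph in(0,.3,.5,.7,.85):
            t=O+M@(h+.016*np.array([np.sin(ph),0,-np.cos(ph)]));print(th,ph,t.round(3),ik(t,ph))
E
python3 kin.py
```

```text
[-0.03635281 -0.81973315 -2.01798201 -1.71330149  0.60238471 -1.4951191 ] [ 0.1039 -0.0556  0.0019 -0.     -0.1182  0.0247  0.0125 -0.0137 -0.0266]
1.55 0 [0.666 0.021 0.289] [0.    0.05  1.641 1.451]
1.55 0.3 [0.67  0.021 0.29 ] [ 0.    -0.203  1.857  1.188]
1.55 0.5 [0.673 0.021 0.291] [ 0.    -0.372  1.996  1.017]
1.55 0.7 [0.676 0.021 0.293] [ 0.    -0.54   2.132  0.849]
1.55 0.85 [0.678 0.022 0.294] [ 0.    -0.664  2.23   0.726]
1.2 0 [0.596 0.017 0.273] [0.    0.109 1.612 1.42 ]
1.2 0.3 [0.601 0.018 0.274] [ 0.    -0.166  1.822  1.185]
1.2 0.5 [0.604 0.018 0.275] [ 0.    -0.342  1.959  1.025]
1.2 0.7 [0.607 0.018 0.277] [ 0.    -0.515  2.092  0.865]
1.2 0.85 [0.608 0.018 0.278] [ 0.    -0.642  2.188  0.745]
0.9 0 [0.544 0.015 0.241] [0.    0.182 1.599 1.361]
0.9 0.3 [0.549 0.015 0.242] [ 0.    -0.119  1.8    1.161]
0.9 0.5 [0.552 0.015 0.243] [ 0.    -0.304  1.933  1.013]
0.9 0.7 [0.554 0.015 0.245] [ 0.    -0.483  2.062  0.862]
0.9 0.85 [0.556 0.015 0.246] [ 0.    -0.613  2.156  0.749]
0.6 0 [0.504 0.013 0.195] [0.    0.267 1.597 1.278]
0.6 0.3 [0.508 0.013 0.196] [ 0.    -0.0
[... 334 characters left out ...]
.    -0.211  1.91   0.942]
0.3 0.7 [0.489 0.012 0.143] [ 0.    -0.402  2.03   0.814]
0.3 0.85 [0.491 0.012 0.144] [ 0.    -0.539  2.117  0.714]
0.05 0 [0.471 0.011 0.088] [0.    0.403 1.627 1.112]
0.05 0.3 [0.476 0.011 0.089] [0.    0.037 1.798 1.007]
0.05 0.5 [0.479 0.011 0.09 ] [ 0.    -0.173  1.915  0.9  ]
0.05 0.7 [0.482 0.011 0.092] [ 0.    -0.368  2.03   0.78 ]
0.05 0.85 [0.483 0.011 0.094] [ 0.    -0.507  2.113  0.685]
0 0 [0.471 0.011 0.078] [0.    0.412 1.631 1.099]
0 0.3 [0.476 0.011 0.079] [0.    0.044 1.801 0.997]
0 0.5 [0.479 0.011 0.08 ] [ 0.    -0.166  1.916  0.891]
0 0.7 [0.482 0.011 0.082] [ 0.    -0.361  2.031  0.772]
0 0.85 [0.483 0.011 0.083] [ 0.    -0.501  2.114  0.679]
```

```bash
sed -i 's/a1,d1,L2,a3,L3,Lt=p/a1,d1,L2,a3,L3,Lt,b=p/; s/x=A@\[a1,0,d1\]/x=A@[a1,b,d1]/; s/\[0,.35,.35,0,.35,.25\]/[0,.3,.4,0,.4,.25,.118]/g; s/fk(\[0,v\[0\]/fk([0,v[0]/; s/e\[0\]-np.hypot(x\[0\],x\[1\])/e[0]-np.sqrt(x[0]**2+x[1]**2-p[6]**2)/' kin.py; python3 kin.py | egrep -v "^(0.9|0.6)"
```

```text
[1.04069091e-04 3.13307624e-01 4.38268350e-01 8.53428598e-02
 5.14346168e-01 3.19060419e-01 1.17805529e-01] [ 0. -0.  0. -0.  0.  0.  0. -0. -0.]
1.55 0 [0.666 0.021 0.289] [0.    0.344 1.291 1.507]
1.55 0.3 [0.67  0.021 0.29 ] [0.    0.154 1.548 1.139]
1.55 0.5 [0.673 0.021 0.291] [0.    0.048 1.711 0.882]
1.55 0.7 [0.676 0.021 0.293] [ 0.    -0.034  1.864  0.611]
1.55 0.85 [0.678 0.022 0.294] [ 0.    -0.073  1.97   0.395]
1.2 0 [0.596 0.017 0.273] [0.    0.197 1.504 1.441]
1.2 0.3 [0.601 0.018 0.274] [0.    0.008 1.737 1.097]
1.2 0.5 [0.604 0.018 0.275] [ 0.    -0.101  1.89   0.853]
1.2 0.7 [0.607 0.018 0.277] [ 0.    -0.187  2.036  0.593]
1.2 0.85 [0.608 0.018 0.278] [ 0.    -0.23   2.139  0.383]
0.3 0 [0.479 0.011 0.139] [0.    0.074 1.928 1.14 ]
0.3 0.3 [0.483 0.011 0.14 ] [ 0.    -0.111  2.141  0.812]
0.3 0.5 [0.486 0.012 0.141] [ 0.    -0.211  2.281  0.572]
0.3 0.7 [0.489 0.012 0.143] [ 0.    -0.274  2.413  0.303]
0.3 0.85 [0.491 0.012 0.144] [ 0.    -0.279  2.501  0.069]
0.05 0 [0.471 0.011 0.088] [0.    0.14  1.977 1.025]
0.05 0.3 [0.476 0.011 0.089] [ 0.    -0.029  2.191  0.679]
0.05 0.5 [0.479 0.011 0.09 ] [ 0.    -0.107  2.327  0.422]
0.05 0.7 [0.482 0.011 0.092] [ 0.    -0.134  2.451  0.125]
0.05 0.85 [0.483 0.011 0.094] [ 0.    -0.097  2.527 -0.138]
0 0 [0.471 0.011 0.078] [0.    0.158 1.982 1.002]
0 0.3 [0.476 0.011 0.079] [ 0.    -0.005  2.196  0.652]
0 0.5 [0.479 0.011 0.08 ] [ 0.    -0.079  2.331  0.389]
0 0.7 [0.482 0.011 0.082] [ 0.    -0.097  2.452  0.086]
0 0.85 [0.483 0.011 0.083] [ 0.    -0.05   2.525 -0.183]
```

```bash
cat >> h.py <<'E'
O=np.array([.5885,.067,0]);YAW=.052;M=R.from_euler('z',YAW).as_matrix()
def toolR(phi):
    s,c=np.sin(phi),np.cos(phi)
    return M@np.array([[0,c,s],[1,0,0],[0,s,-c]])   # columns tool x,y,z
def go(o,tcp,phi):
    Rt=rz(o);d=Rt.T@(np.array(tcp)-o["eef_pos"]);rv=R.from_matrix(Rt.T@toolR(phi)).as_rotvec()
    return (d*100).round(2),rv.round(3)
def handle(th): return O+M@np.array([.085-.205*np.cos(th)-.006*np.sin(th),-.05,.1+.205*np.sin(th)-.006*np.cos(th)])
E
python3 - <<'E'
from h import *
from bench import get_obs
o=get_obs();H=np.array([.6642,.0179,.306]);z=toolR(.5)[:,2]
print(go(o,H-.06*z,.5),H-.06*z,handle(1.54))
from scipy.spatial.transform import Rotation as R
# delta in target tool axes
print(toolR(.5).T@(H-.06*z-o["eef_pos"])*100)
E
```

```text
(array([-15.2,   6. ,  16.7]), array([ 0.336,  0.001, -0.001])) [0.63547335 0.01640487 0.35865495] [0.66369117 0.02084579 0.30471805]
[-15.21909405  11.1559481   13.78256845]
```

```bash
python3 -m inch '[{"delta_pos":[0,0,0],"rotation":[0.112,0,0]},{"delta_pos":[0,0,0],"rotation":[0.112,0,0]},{"delta_pos":[0,0,0],"rotation":[0.112,0,0]},{"delta_pos":[-3,2.2,2.5],"rotation":[0,0,0]},{"delta_pos":[-3,2.2,2.5],"rotation":[0,0,0]},{"delta_pos":[-3,2.2,2.5],"rotation":[0,0,0]},{"delta_pos":[-3,2.2,2.5],"rotation":[0,0,0]},{"delta_pos":[-3,2.2,2.5],"rotation":[0,0,0]},{"delta_pos":[0,0,0],"rotation":[0,0,0]}]' 4.5
python3 snap.py 2 scene side wrist
python3 - <<'E'
from h import *
from bench import get_obs
o=get_obs();H=np.array([.6642,.0179,.306]);z=toolR(.5)[:,2]
print(go(o,H-.06*z,.5))
import cv2
a=cv2.imread("pics/scene2.png")[70:330,220:460];a=cv2.resize(a,None,fx=1.6,fy=1.6,interpolation=cv2.INTER_CUBIC)
b=cv2.imread("pics/side2.png")[50:310,180:420];b=cv2.resize(b,None,fx=1.6,fy=1.6,interpolation=cv2.INTER_CUBIC)
cv2.imwrite("pics/both2.png",np.hstack([a,b]))
E
```

```text
time_s: 4.4
eef_pos: [0.6341, 0.0129, 0.3719]
eef_rot: [0.169, 0.67, 0.701, 0.178]
wrist_force: [-0.1, 0.0, -0.6]
opening: 0.528
4.5 [-0.231 -0.11   1.698  0.152  1.074 -0.318] [0.6323 0.0157 0.3745] [0.1704 0.6689 0.7009 0.1797] [-0.3 -0.4  0.4]
(array([-0.03, -0.5 ,  1.64]), array([ 0.002,  0.001, -0.004]))
```

View pics/both2.png

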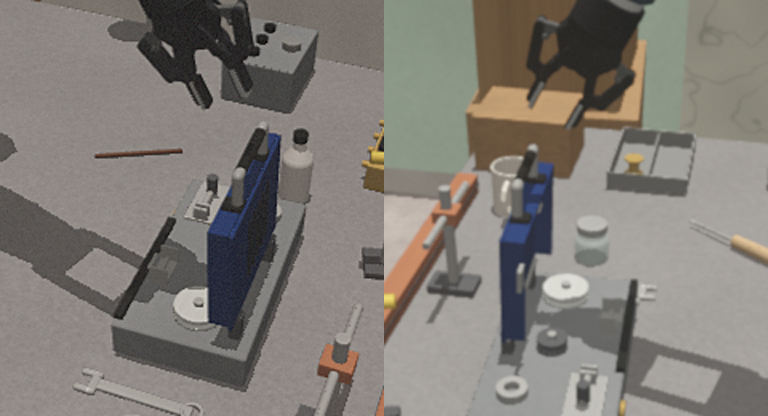

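View pics/wrist2.png

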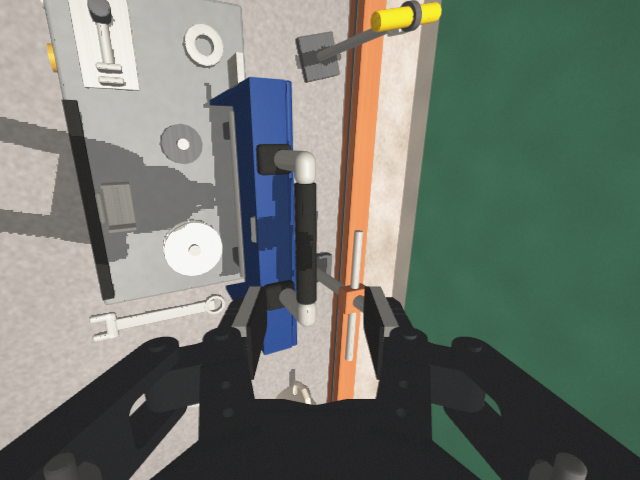

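Run:
```python
from h import *
import pickle
np.set_printoptions(precision=4,suppress=True)
w=cam(*pickle.load(open("pics/wrist2.pkl","rb"))[::-1]);w1=cam(*pickle.load(open("pics/wrist1.pkl","rb"))[::-1]);sc=cam(pickle.load(open("pics/scene1.pkl","rb"))[1]);si=cam(pickle.load(open("pics/side1.pkl","rb"))[1])
zs=lambda x,y:(260+x/3,130+y/3); zi=lambda x,y:(220+x/2.85,130+y/2.85);zw=lambda x,y:(320+x/2.3,120+y/2.3)
a=tri((sc,zs(373,60)),(si,zi(122,103)),(w,(304,165)),(w1,zw(465,492)))
b=tri((sc,zs(327,148)),(si,zi(150,40)),(w,(307,313)))
print(a,b,tri((w,(304,165)),(w1,zw(465,492))));m=(a[0]+b[0])/2;print(m,M.T@(m-O),np.linalg.norm(a[0]-b[0]))
for u in((304,165),(307,313)):print(plane(w,u,.305), M.T@(plane(w,u,.305)-O))
o=pickle.load(open("pics/wrist2.pkl","rb"))[0]
print("tool", rz(o).T@(m-o["eef_pos"]))
```

```text
(array([0.6615, 0.072 , 0.3031]), [np.float64(2.4), np.float64(2.0), np.float64(2.8), np.float64(1.5)]) (array([ 0.6665, -0.0323,  0.3031]), [np.float64(1.2), np.float64(1.8), np.float64(0.8)]) (array([0.6565, 0.075 , 0.3111]), [np.float64(0.1), np.float64(0.1)])
[0.664  0.0198 0.3031] [ 0.0729 -0.051   0.3031] 0.10440786817717645
[0.6597 0.0747 0.305 ] [0.0715 0.004  0.305 ]
[ 0.666  -0.0307  0.305 ] [ 0.0723 -0.1016  0.305 ]
tool [ 0.0025 -0.0064  0.0779]
```

```bash
python3 -m inch '[{"delta_pos":[0.2,-0.6,1],"rotation":[0,0,0]},{"delta_pos":[0,0,2],"rotation":[0,0,0]},{"delta_pos":[0,0,2],"rotation":[0,0,0]},{"delta_pos":[0,0,1.5],"rotation":[0,0,0]},{"delta_pos":[0,0,1],"rotation":[0,0,0]},{"delta_pos":[0,0,0],"rotation":[0,0,0]},{"delta_pos":[0,0,0],"rotation":[0,0,0]}]'
python3 snap.py 3 wrist scene side
python3 - <<'E'
from h import *
from bench import get_obs
o=get_obs()
print("tool", rz(o).T@(np.array([.664,.0198,.304])-o["eef_pos"]))
import cv2
a=cv2.imread("pics/scene3.png")[100:230,310:430];a=cv2.resize(a,None,fx=3,fy=3,interpolation=cv2.INTER_CUBIC)
b=cv2.imread("pics/side3.png")[100:230,220:340];b=cv2.resize(b,None,fx=3,fy=3,interpolation=cv2.INTER_CUBIC)
cv2.imwrite("pics/both3.png",np.hstack([a,b]))
E
```

```text
time_s: 5.25
eef_pos: [0.6622, 0.0196, 0.3069]
eef_rot: [0.172, 0.668, 0.701, 0.181]
wrist_force: [-0.1, 0.4, 0.4]
opening: 0.525
5.35 [-2.100e-01 -1.000e-03  1.729e+00  1.540e-01  9.280e-01 -3.190e-01] [0.6624 0.0194 0.3077] [0.1728 0.6683 0.7006 0.1809] [-0.3 -0.   0.3]
tool [ 0.00045053 -0.00038975  0.00400189]
```

View pics/both3.png

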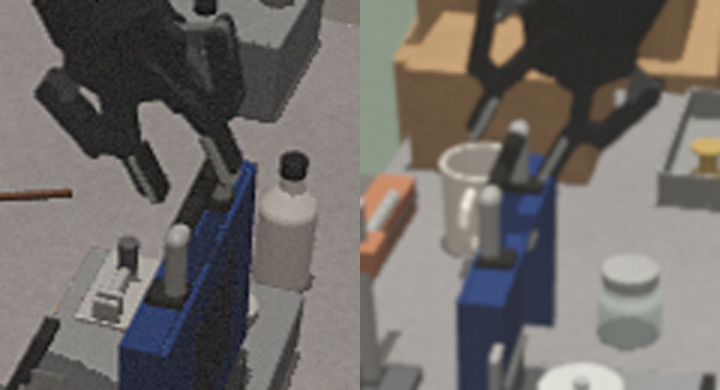

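View pics/wrist3.png

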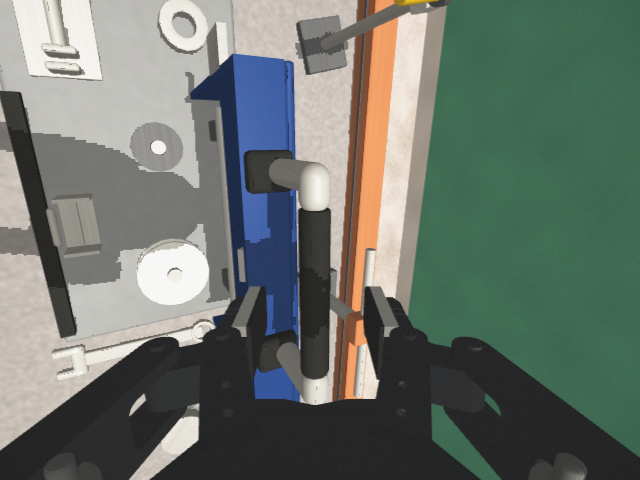

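The bar (column 314, rows 205–380) lies midway between the pads (columns 250–380) and parallel to them. I'll go in another 19 mm and close to a loose cage.

```bash
python3 -m inch '[{"delta_pos":[0,0,0.7],"rotation":[0,0,0]},{"delta_pos":[0,0,0.6],"rotation":[0,0,0]},{"delta_pos":[0,0,0.6],"rotation":[0,0,0]},{"delta_pos":[0,0,0],"rotation":[0,0,0]}]'
python3 -m inch '[{"delta_pos":[0,0,0],"rotation":[0,0,0]},{"delta_pos":[0,0,0],"rotation":[0,0,0]},{"delta_pos":[0,0,0],"rotation":[0,0,0]},{"delta_pos":[0,0,0],"rotation":[0,0,0]}]' 1.8
python3 snap.py 4 wrist side
```

```text
time_s: 5.8
eef_pos: [0.671, 0.0198, 0.288]
eef_rot: [0.171, 0.669, 0.701, 0.18]
wrist_force: [-0.3, -0.5, -0.7]
opening: 0.527
time_s: 6.2
eef_pos: [0.6714, 0.0197, 0.2901]
eef_rot: [0.172, 0.668, 0.701, 0.181]
wrist_force: [0.2, -0.4, 0.5]
opening: 0.211
6.25 [-0.205  0.035  1.728  0.155  0.894 -0.32 ] [0.6714 0.0197 0.29  ] [0.1723 0.6685 0.7006 0.1805] [ 0.5  0.3 -0.6]
```

View pics/wrist4.png

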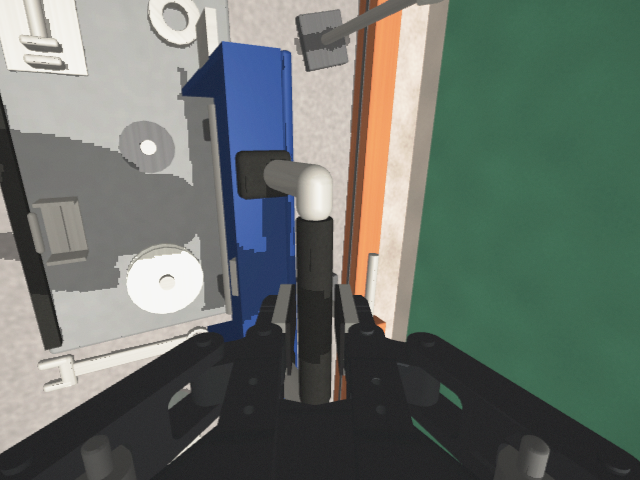

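```bash
cat > arc.py <<'E'
from h import *
import sys
from bench import get_obs
# usage: arc th0 n dth ; offset fixed along tool z
th0,n,d=float(sys.argv[1]),int(sys.argv[2]),float(sys.argv[3])
o=get_obs();T=toolR(.5);off=.0155*T[:,2]
p=o["eef_pos"]
print("err of tcp vs arc now (tool cm):",(T.T@(handle(th0)+off-p)*100).round(2),"rot",go(o,p,.5)[1],"wf",o["wrist_force"].round(1))
for i in range(n):
    a=T.T@(handle(th0-d*(i+1))-handle(th0-d*i))*100
    print(round(th0-d*(i+1),3),a.round(2))
h=M.T@(p-off-O);print("theta from tcp",np.arctan2(h[2]-.1,.085-h[0])+.029)
E
python3 -m inch '[{"delta_pos":[0,0,0],"rotation":[0,0,0]},{"delta_pos":[0,0,0],"rotation":[0,0,0]}]' 1.6
python3 arc.py 1.54 10 .05
```

```text
time_s: 6.5
eef_pos: [0.6713, 0.0197, 0.2898]
eef_rot: [0.172, 0.668, 0.701, 0.18]
wrist_force: [-0.1, -0.0, -1.0]
opening: 0.191
err of tcp vs arc now (tool cm): [ 0.15  0.05 -0.12] rot [ 0.004  0.002 -0.004] wf [-0.1 -0.  -1. ]
1.49 [ 0.   -0.94 -0.41]
1.44 [-0.   -0.96 -0.37]
1.39 [ 0.   -0.97 -0.32]
1.34 [-0.   -0.99 -0.27]
1.29 [ 0.   -1.   -0.22]
1.24 [ 0.   -1.01 -0.17]
1.19 [ 0.   -1.02 -0.12]
1.14 [-0.   -1.02 -0.07]
1.09 [-0.   -1.03 -0.02]
1.04 [-0.   -1.02  0.04]
theta from tcp 1.5400191991657661
```

```bash
python3 -m inch '[{"delta_pos":[0,-0.94,-0.5],"rotation":[0,0,0]},{"delta_pos":[0,-0.96,-0.4],"rotation":[0,0,0]},{"delta_pos":[0,-0.97,-0.35],"rotation":[0,0,0]},{"delta_pos":[0,-1,-0.27],"rotation":[0,0,0]},{"delta_pos":[0,-1,-0.22],"rotation":[0,0,0]}]'; python3 arc.py 1.29 1 .05;python3 snap.py 5 wrist side
python3 -c "
import cv2,numpy as np
a=cv2.imread('pics/wrist5.png');b=cv2.imread('pics/side5.png')
cv2.imwrite('pics/c5.png',np.hstack([cv2.resize(a,(400,300)),cv2.resize(b[100:340,180:500],(400,300))]))"
```

```text
time_s: 7.0
eef_pos: [0.6191, 0.0175, 0.2812]
eef_rot: [0.172, 0.668, 0.701, 0.18]
wrist_force: [0.0, -0.4, 1.2]
opening: 0.188
err of tcp vs arc now (tool cm): [0.1  0.19 0.05] rot [ 0.004  0.002 -0.004] wf [ 0.  -0.4  1.2]
1.24 [ 0.   -1.01 -0.17]
theta from tcp 1.2803804400032381
7.05 [-0.234 -0.082  1.862  0.174  0.885 -0.359] [0.6176 0.0178 0.28  ] [0.171  0.6686 0.701  0.1797] [-2.4 -0.7  0. ]
```

View pics/c5.png

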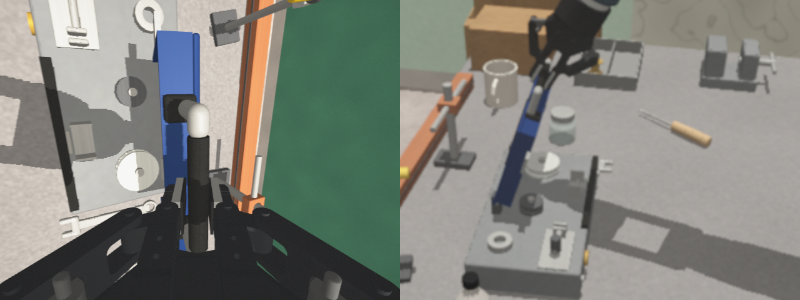

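The cover has come forward to about 1.28 rad with the bar in the cage. Next I lower it along the arc.

```bash
python3 -m inch '[{"delta_pos":[0,-0.85,-0.15],"rotation":[0,0,0]},{"delta_pos":[0,-1,-0.12],"rotation":[0,0,0]},{"delta_pos":[0,-1,-0.07],"rotation":[0,0,0]},{"delta_pos":[0,-1,0],"rotation":[0,0,0]},{"delta_pos":[0,-1,0.04],"rotation":[0,0,0]}]'; python3 arc.py 1.04 10 .05
```

```text
time_s: 7.6
eef_pos: [0.5753, 0.0154, 0.2597]
eef_rot: [0.172, 0.669, 0.701, 0.18]
wrist_force: [-0.0, -0.4, -2.8]
opening: 0.184
err of tcp vs arc now (tool cm): [ 0.09 -0.03 -0.08] rot [ 0.003  0.002 -0.004] wf [-0.  -0.4 -2.8]
0.99 [ 0.   -1.02  0.09]
0.94 [-0.   -1.02  0.14]
0.89 [ 0.   -1.01  0.19]
0.84 [-0.   -1.    0.24]
0.79 [-0.   -0.98  0.29]
0.74 [-0.   -0.97  0.34]
0.69 [-0.   -0.95  0.39]
0.64 [ 0.   -0.93  0.43]
0.59 [-0.   -0.91  0.48]
0.54 [ 0.   -0.88  0.52]
theta from tcp 1.0411328526940293
```

```bash
python3 -m inch '[{"delta_pos":[0,-1,0.05],"rotation":[0,0,0]},{"delta_pos":[0,-1,0.1],"rotation":[0,0,0]},{"delta_pos":[0,-1,0.15],"rotation":[0,0,0]},{"delta_pos":[0,-1,0.25],"rotation":[0,0,0]},{"delta_pos":[0,-1,0.3],"rotation":[0,0,0]},{"delta_pos":[0,-1,0.3],"rotation":[0,0,0]}]'; python3 arc.py .74 10 .04
python3 snap.py 6 wrist side
python3 -c "
import cv2,numpy as np
a=cv2.imread('pics/wrist6.png');b=cv2.imread('pics/side6.png')
cv2.imwrite('pics/c6.png',np.hstack([cv2.resize(a,(400,300)),cv2.resize(b[100:340,180:500],(400,300))]))"
```

```text
time_s: 8.2
eef_pos: [0.5287, 0.0131, 0.2207]
eef_rot: [0.172, 0.669, 0.701, 0.18]
wrist_force: [-1.6, -0.6, -4.1]
opening: 0.187
err of tcp vs arc now (tool cm): [ 0.07 -0.07  0.02] rot [ 0.003  0.002 -0.004] wf [-1.6 -0.6 -4.1]
0.7 [ 0.   -0.76  0.3 ]
0.66 [ 0.   -0.75  0.33]
0.62 [ 0.   -0.74  0.36]
0.58 [-0.   -0.72  0.39]
0.54 [-0.   -0.7   0.42]
0.5 [ 0.   -0.69  0.45]
0.46 [-0.   -0.67  0.48]
0.42 [ 0.   -0.65  0.5 ]
0.38 [-0.   -0.63  0.53]
0.34 [ 0.   -0.61  0.55]
theta from tcp 0.743127691078639
8.25 [-0.304 -0.249  2.132  0.233  0.798 -0.476] [0.527  0.0133 0.2188] [0.1707 0.6687 0.7011 0.1792] [-2.9 -2.8 -6.7]
```

View pics/c6.png

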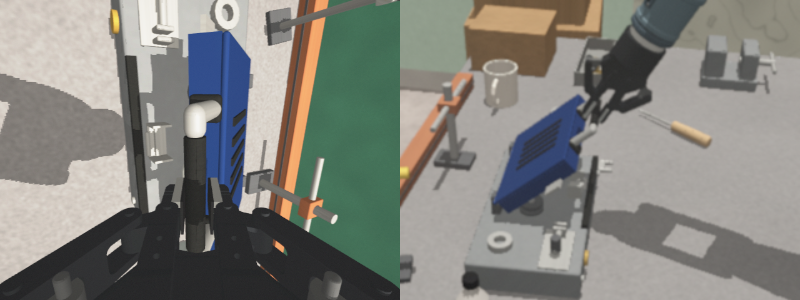

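Half-way down at about 0.74 rad, with the bar still caged and a steady load of about 5 N. Continuing gently.

```bash
python3 -m inch '[{"delta_pos":[0,-0.75,0.3],"rotation":[0,0,0]},{"delta_pos":[0,-0.75,0.33],"rotation":[0,0,0]},{"delta_pos":[0,-0.75,0.36],"rotation":[0,0,0]},{"delta_pos":[0,-0.7,0.4],"rotation":[0,0,0]},{"delta_pos":[0,-0.7,0.42],"rotation":[0,0,0]}]'; python3 arc.py .54 1 .03
python3 -m inch '[{"delta_pos":[0,-0.7,0.45],"rotation":[0,0,0]},{"delta_pos":[0,-0.67,0.48],"rotation":[0,0,0]},{"delta_pos":[0,-0.65,0.5],"rotation":[0,0,0]},{"delta_pos":[0,-0.63,0.53],"rotation":[0,0,0]},{"delta_pos":[0,-0.61,0.55],"rotation":[0,0,0]}]'; python3 arc.py .34 9 .03
```

```text
time_s: 8.8
eef_pos: [0.5059, 0.012, 0.1875]
eef_rot: [0.172, 0.668, 0.701, 0.18]
wrist_force: [-0.6, 0.0, -5.0]
opening: 0.189
err of tcp vs arc now (tool cm): [ 0.07 -0.14  0.02] rot [ 0.004  0.002 -0.004] wf [-0.6  0.  -5. ]
0.51 [-0.   -0.52  0.33]
theta from tcp 0.5461989364644277
time_s: 9.3
eef_pos: [0.4897, 0.0112, 0.1498]
eef_rot: [0.172, 0.669, 0.701, 0.18]
wrist_force: [-1.5, -0.2, -5.1]
opening: 0.186
err of tcp vs arc now (tool cm): [ 0.06 -0.14 -0.  ] rot [ 0.004  0.002 -0.004] wf [-1.5 -0.2 -5.1]
0.31 [ 0.   -0.44  0.43]
0.28 [-0.   -0.43  0.44]
0.25 [ 0.   -0.41  0.46]
0.22 [-0.   -0.4   0.47]
0.19 [ 0.   -0.38  0.48]
0.16 [-0.   -0.37  0.49]
0.13 [-0.   -0.36  0.5 ]
0.1 [ 0.   -0.34  0.51]
0.07 [ 0.   -0.32  0.52]
theta from tcp 0.3446303543383418
```

```bash
python3 -m inch '[{"delta_pos":[0,-0.45,0.43],"rotation":[0,0,0]},{"delta_pos":[0,-0.45,0.44],"rotation":[0,0,0]},{"delta_pos":[0,-0.43,0.46],"rotation":[0,0,0]},{"delta_pos":[0,-0.4,0.47],"rotation":[0,0,0]},{"delta_pos":[0,-0.4,0.48],"rotation":[0,0,0]},{"delta_pos":[0,-0.37,0.49],"rotation":[0,0,0]}]'; python3 arc.py .16 1 .03
python3 snap.py 7 wrist side scene
python3 -c "
import cv2,numpy as np
a=cv2.imread('pics/scene7.png');b=cv2.imread('pics/side7.png')
cv2.imwrite('pics/c7.png',np.hstack([cv2.resize(a[100:340,220:460],(400,400)),cv2.resize(b[130:340,210:420],(400,400))]))"
```

```text
time_s: 9.9
eef_pos: [0.4813, 0.0108, 0.1136]
eef_rot: [0.172, 0.668, 0.701, 0.18]
wrist_force: [-0.9, -0.0, -5.3]
opening: 0.186
err of tcp vs arc now (tool cm): [ 0.05 -0.11 -0.01] rot [ 0.004  0.002 -0.004] wf [-0.9 -0.  -5.3]
0.13 [-0.   -0.36  0.5 ]
theta from tcp 0.16264413237541953
10.0 [-0.357 -0.183  2.329  0.366  0.558 -0.673] [0.4805 0.011  0.1128] [0.1712 0.6687 0.7008 0.1799] [-2.6 -0.8 -7.7]
```

View pics/c7.png

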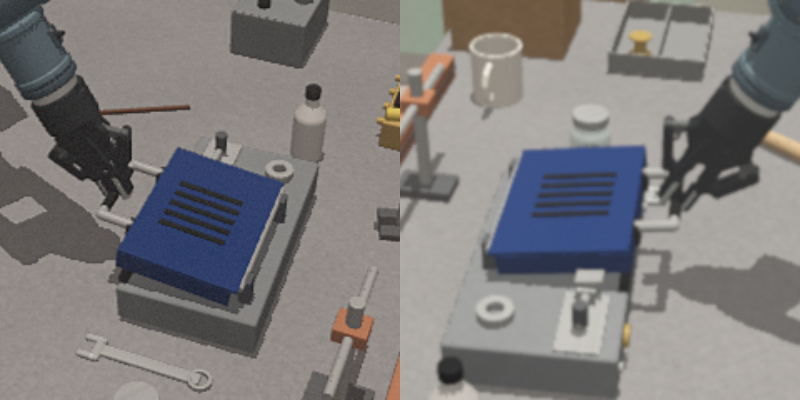

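The cover is at about 0.16 rad, almost down, with the fingers still under the bar. Last slow rows onto the catch.

```bash
python3 -m inch '[{"delta_pos":[0,-0.36,0.5],"rotation":[0,0,0]},{"delta_pos":[0,-0.34,0.5],"rotation":[0,0,0]},{"delta_pos":[0,-0.3,0.45],"rotation":[0,0,0]}]'; python3 arc.py .075 1 .03
python3 -m inch '[{"delta_pos":[0,-0.15,0.25],"rotation":[0,0,0]},{"delta_pos":[0,-0.15,0.25],"rotation":[0,0,0]},{"delta_pos":[0,0,0],"rotation":[0,0,0]}]'; python3 arc.py .045 1 .03
```

```text
time_s: 10.35
eef_pos: [0.4795, 0.0109, 0.0962]
eef_rot: [0.172, 0.668, 0.701, 0.18]
wrist_force: [-2.0, 1.5, -6.7]
opening: 0.181
err of tcp vs arc now (tool cm): [ 0.03 -0.08  0.01] rot [ 0.004  0.002 -0.004] wf [-2.   1.5 -6.7]
0.045 [-0.   -0.31  0.53]
theta from tcp 0.07715893195522383
time_s: 10.65
eef_pos: [0.48, 0.0107, 0.0911]
eef_rot: [0.172, 0.668, 0.701, 0.181]
wrist_force: [-6.1, -0.4, 0.3]
opening: 0.188
err of tcp vs arc now (tool cm): [ 0.06 -0.19  0.07] rot [ 0.005  0.003 -0.004] wf [-6.1 -0.4  0.3]
0.015 [ 0.   -0.3   0.54]
theta from tcp 0.05205685885441348
```

```bash
python3 -m inch '[{"delta_pos":[0,-0.1,0],"rotation":[0,0,0]},{"delta_pos":[0,0,0],"rotation":[0,0,0]}]' 2.4; python3 arc.py .045 1 .03;python3 snap.py 8 side scene
python3 -c "
import cv2,numpy as np
a=cv2.imread('pics/scene8.png');b=cv2.imread('pics/side8.png')
cv2.imwrite('pics/c8.png',np.hstack([cv2.resize(a[150:300,240:390],(400,400)),cv2.resize(b[180:330,250:400],(400,400))]))"
```

```text
time_s: 10.85
eef_pos: [0.4804, 0.0098, 0.0919]
eef_rot: [0.174, 0.668, 0.7, 0.181]
wrist_force: [0.0, -0.3, -0.8]
opening: 0.284
err of tcp vs arc now (tool cm): [ 0.15 -0.26  0.12] rot [ 0.008  0.004 -0.004] wf [ 0.  -0.3 -0.8]
0.015 [ 0.   -0.3   0.54]
theta from tcp 0.05621044788050419
10.9 [-0.361 -0.13   2.345  0.418  0.49  -0.735] [0.4802 0.0099 0.0918] [0.1739 0.6683 0.7003 0.1811] [0.  0.1 0.2]
```

View pics/c8.png

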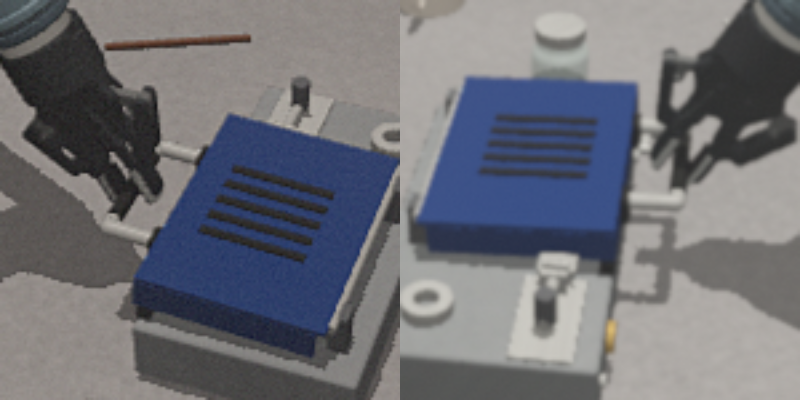

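The cover now rests on its catch and the wrist reads no force, so nothing is in contact. I'll back out along the fingers and stand the tool upright with the fingers shut.

```bash
python3 -m inch '[{"delta_pos":[0,0,-1],"rotation":[0,0,0]},{"delta_pos":[0,0,-2],"rotation":[0,0,0]},{"delta_pos":[0,0,-3],"rotation":[0,0,0]},{"delta_pos":[0,0,-3],"rotation":[0,0,0]}]'
python3 -m inch '[{"delta_pos":[0,0,0],"rotation":[0.12,0,0]},{"delta_pos":[0,0,0],"rotation":[0.12,0,0]},{"delta_pos":[0,0,0],"rotation":[0.12,0,0]},{"delta_pos":[0,0,0],"rotation":[0.12,0,0]},{"delta_pos":[0,0,0],"rotation":[0,0,0]}]' 0
python3 snap.py 9 side scene wrist
python3 - <<'E'
from h import *
from bench import get_obs
o=get_obs();H=handle(.05);print(H,go(o,H+[0,0,.03],0))
E
```

```text
time_s: 11.35
eef_pos: [0.4348, 0.0085, 0.1701]
eef_rot: [0.172, 0.669, 0.701, 0.18]
wrist_force: [1.6, 0.3, 0.5]
opening: 0.281
time_s: 11.85
eef_pos: [0.4379, 0.0083, 0.1695]
eef_rot: [0.008, 0.69, 0.724, 0.009]
wrist_force: [0.9, 0.9, -0.9]
opening: -0.006
11.95 [-0.26  -0.091  2.024  0.009  1.184 -0.311] [0.4355 0.0089 0.1686] [0.0086 0.69   0.7237 0.0094] [ 0.3  0.5 -0.2]
[0.47121741 0.01082813 0.10425323] (array([0.01, 3.56, 3.53]), array([ 0.025, -0.001, -0.005]))
```

View pics/wrist9.png

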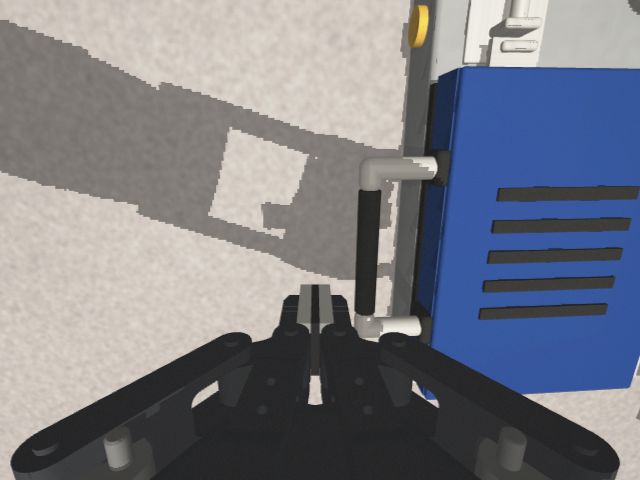

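Run:
```python
from h import *
import pickle
np.set_printoptions(precision=4,suppress=True)
o,c=pickle.load(open("pics/wrist9.pkl","rb"));w=cam(c,o)
a,b=plane(w,(370,172),.104),plane(w,(367,323),.104);m=(a+b)/2;print(a,b,m,M.T@(m-O),np.linalg.norm(a-b))
print(go(o,m+[0,0,.04],0))
```

```text
[0.4681 0.0646 0.104 ] [ 0.4759 -0.0393  0.104 ] [0.472  0.0126 0.104 ] [-0.1192 -0.0483  0.104 ] 0.10419521634179758
(array([0.19, 3.6 , 2.56]), array([ 0.026, -0.   , -0.004]))
```

```bash
python3 -m inch '[{"delta_pos":[0,0,0],"rotation":[0.026,0,0]},{"delta_pos":[0.2,1.8,0],"rotation":[0,0,0]},{"delta_pos":[0,1.8,0],"rotation":[0,0,0]},{"delta_pos":[0,0,1.2],"rotation":[0,0,0]},{"delta_pos":[0,0,1.2],"rotation":[0,0,0]},{"delta_pos":[0,0,0],"rotation":[0,0,0]}]'
python3 snap.py 10 wrist side
python3 - <<'E'
from h import *
from bench import get_obs
o=get_obs();print(go(o,[.472,.0115,.111],0))
import cv2
a=cv2.imread('pics/wrist10.png');b=cv2.imread('pics/side10.png')
cv2.imwrite('pics/c10.png',np.hstack([cv2.resize(a,(400,300)),cv2.resize(b[170:320,280:480],(400,300))]))
E
```

```text
time_s: 12.6
eef_pos: [0.4681, 0.0128, 0.1424]
eef_rot: [-0.003, 0.69, 0.723, -0.002]
wrist_force: [-0.9, 0.2, -0.1]
opening: -0.001
12.65 [-2.270e-01  4.900e-02  1.944e+00 -1.000e-03  1.154e+00 -2.730e-01] [0.4688 0.0126 0.1434] [-0.0023  0.6904  0.7234 -0.0017] [ 0.7 -0.1  0.3]
(array([-0.11,  0.25,  3.31]), array([-0.004, -0.001, -0.005]))
```

View pics/c10.png

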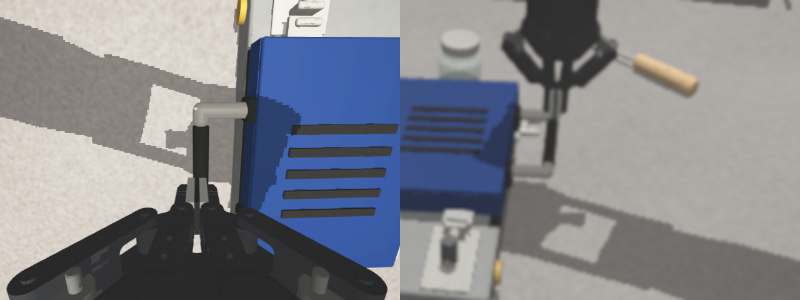

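The shut fingertips are over the bar: bar at column 201, fingertip centre at 197 in the left half. I'll descend to just above it and then press in small steps.

```bash
python3 -m inch '[{"delta_pos":[0,0.25,0],"rotation":[0,0,0]},{"delta_pos":[0,0,1],"rotation":[0,0,0]},{"delta_pos":[0,0,1],"rotation":[0,0,0]},{"delta_pos":[0,0,0.6],"rotation":[0,0,0]},{"delta_pos":[0,0,0],"rotation":[0,0,0]},{"delta_pos":[0,0,0],"rotation":[0,0,0]}]'
for i in 1; do python3 -m inch '[{"delta_pos":[0,0,0.3],"rotation":[0,0,0]},{"delta_pos":[0,0,0.3],"rotation":[0,0,0]},{"delta_pos":[0,0,0],"rotation":[0,0,0]}]'; done
```

```text
time_s: 13.3
eef_pos: [0.4732, 0.0125, 0.1186]
eef_rot: [-0.001, 0.69, 0.724, -0.001]
wrist_force: [-0.2, 0.1, -0.4]
opening: -0.002
time_s: 13.6
eef_pos: [0.4732, 0.0125, 0.1127]
eef_rot: [-0.001, 0.69, 0.724, -0.001]
wrist_force: [-0.3, 0.1, 0.3]
opening: 0.0
```

```bash
python3 -m inch '[{"delta_pos":[0,0,0.2],"rotation":[0,0,0]},{"delta_pos":[0,0,0.2],"rotation":[0,0,0]},{"delta_pos":[0,0,0],"rotation":[0,0,0]}]'; python3 -m inch '[{"delta_pos":[0,0,0.2],"rotation":[0,0,0]},{"delta_pos":[0,0,0],"rotation":[0,0,0]}]'
```

```text
time_s: 13.9
eef_pos: [0.4736, 0.0124, 0.1091]
eef_rot: [-0.001, 0.69, 0.724, -0.001]
wrist_force: [0.3, -0.3, 2.8]
opening: -0.002
time_s: 14.1
eef_pos: [0.4735, 0.0124, 0.1073]
eef_rot: [-0.001, 0.69, 0.724, -0.001]
wrist_force: [-1.9, 0.6, 5.7]
opening: 0.0
```

```bash
python3 -m inch '[{"delta_pos":[0,0,0.2],"rotation":[0,0,0]},{"delta_pos":[0,0,0.2],"rotation":[0,0,0]},{"delta_pos":[0,0,0],"rotation":[0,0,0]}]'; python3 -m inch '[{"delta_pos":[0,0,0.2],"rotation":[0,0,0]},{"delta_pos":[0,0,0],"rotation":[0,0,0]}]'
```

```text
time_s: 14.4
eef_pos: [0.4734, 0.0124, 0.1037]
eef_rot: [-0.001, 0.69, 0.724, -0.001]
wrist_force: [-3.9, -0.3, 11.2]
opening: 0.002
time_s: 14.6
eef_pos: [0.4734, 0.0124, 0.1019]
eef_rot: [-0.001, 0.69, 0.724, -0.001]
wrist_force: [-5.5, 0.9, 13.3]
opening: -0.001
```

```bash
python3 -m inch '[{"delta_pos":[0,0,0.2],"rotation":[0,0,0]},{"delta_pos":[0,0,0],"rotation":[0,0,0]}]'; python3 -m inch '[{"delta_pos":[0,0,0.2],"rotation":[0,0,0]},{"delta_pos":[0,0,0],"rotation":[0,0,0]}]'
```

```text
time_s: 14.8
eef_pos: [0.4734, 0.0124, 0.1001]
eef_rot: [-0.001, 0.69, 0.724, -0.001]
wrist_force: [-6.6, -0.1, 14.6]
opening: 0.004
time_s: 15.0
eef_pos: [0.4734, 0.0124, 0.0982]
eef_rot: [-0.001, 0.69, 0.724, -0.001]
wrist_force: [-7.9, 0.8, 16.5]
opening: -0.001
```

```bash
python3 -m inch '[{"delta_pos":[0,0,0.2],"rotation":[0,0,0]},{"delta_pos":[0,0,0],"rotation":[0,0,0]}]'; python3 -m inch '[{"delta_pos":[0,0,0.2],"rotation":[0,0,0]},{"delta_pos":[0,0,0],"rotation":[0,0,0]}]'
```

```text
time_s: 15.2
eef_pos: [0.4734, 0.0124, 0.0964]
eef_rot: [-0.001, 0.69, 0.724, -0.001]
wrist_force: [-8.0, 1.0, 17.7]
opening: 0.001
time_s: 15.4
eef_pos: [0.4735, 0.0124, 0.0939]
eef_rot: [-0.001, 0.69, 0.724, -0.001]
wrist_force: [-5.4, 0.4, 11.4]
opening: -0.001
```

The force dropped from 17.7 to 11.4 N while the fingers kept going down, so the catch has snapped. I'll lift off and check.

```bash
python3 -m inch '[{"delta_pos":[0,0,0.2],"rotation":[0,0,0]},{"delta_pos":[0,0,0],"rotation":[0,0,0]},{"delta_pos":[0,0,0],"rotation":[0,0,0]},{"delta_pos":[0,0,0],"rotation":[0,0,0]}]'; python3 -m inch '[{"delta_pos":[0,0,-0.5],"rotation":[0,0,0]},{"delta_pos":[0,0,-1],"rotation":[0,0,0]},{"delta_pos":[0,0,-2],"rotation":[0,0,0]},{"delta_pos":[0,-0.3,-3],"rotation":[0,0,0]},{"delta_pos":[0,-1,-4],"rotation":[0,0,0]},{"delta_pos":[0,-1,-4],"rotation":[0,0,0]},{"delta_pos":[0,0,0],"rotation":[0,0,0]}]'
python3 snap.py 11 wrist side scene
python3 -c "
import cv2,numpy as np
a=cv2.imread('pics/scene11.png');b=cv2.imread('pics/side11.png')
cv2.imwrite('pics/c11.png',np.hstack([cv2.resize(a[150:300,240:390],(400,400)),cv2.resize(b[180:330,250:400],(400,400))]))"
```

```text
time_s: 15.8
eef_pos: [0.4735, 0.0124, 0.0923]
eef_rot: [-0.001, 0.69, 0.724, -0.001]
wrist_force: [-7.0, 1.2, 15.8]
opening: -0.002
time_s: 16.5
eef_pos: [0.4532, 0.0108, 0.2419]
eef_rot: [0.004, 0.69, 0.724, 0.002]
wrist_force: [0.5, 0.5, 0.3]
opening: 0.002
16.6 [-2.390e-01 -1.120e-01  1.897e+00 -1.000e-03  1.356e+00 -2.850e-01] [0.4512 0.0113 0.2371] [6.000e-04 6.903e-01 7.235e-01 0.000e+00] [ 1.   0.1 -1.2]
```

View pics/c11.png

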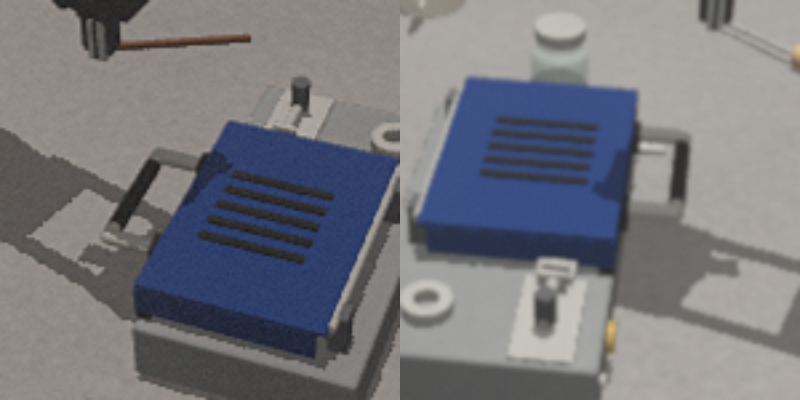

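View pics/wrist11.png

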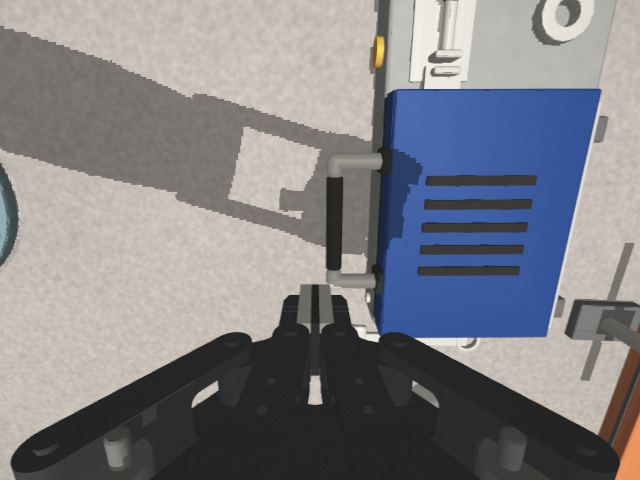

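Run:
```python
import cv2
for n,(y0,y1,x0,x1) in dict(scene=(190,260,265,335),side=(210,280,310,380)).items():
    r=[]
    for k in('8','11'):
        a=cv2.imread(f'pics/{n}{k}.png')[y0:y1,x0:x1];r.append(cv2.resize(a,(400,400),interpolation=cv2.INTER_CUBIC))
    cv2.imwrite(f'pics/cmp_{n}.png',cv2.hconcat(r))
```

```text
(no output)
```

View pics/cmp_scene.png

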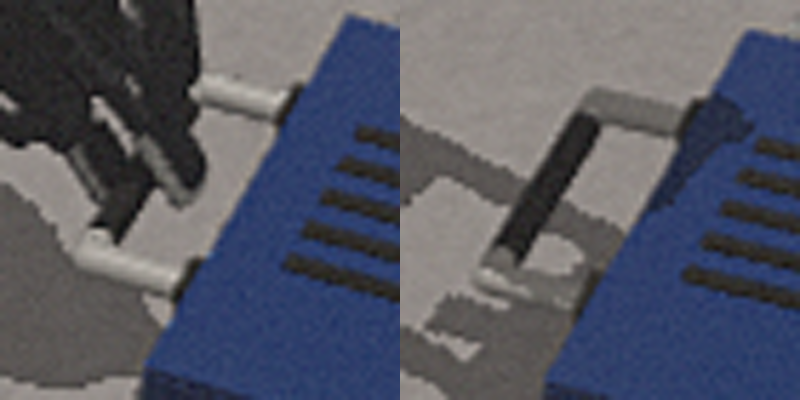

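View pics/cmp_side.png

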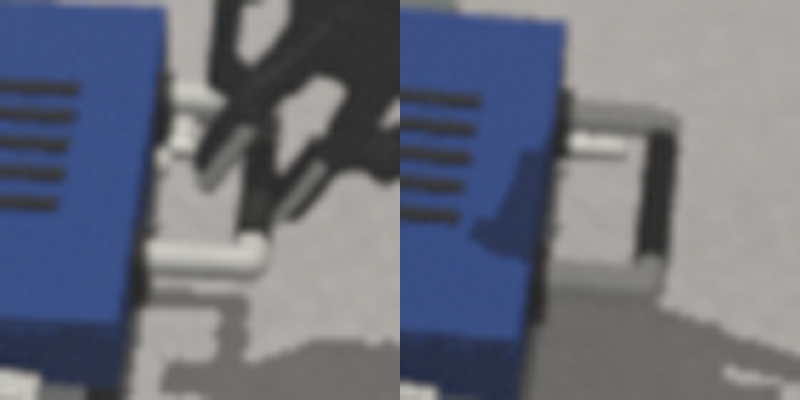

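Run:
```python
from h import *
import pickle
np.set_printoptions(precision=4,suppress=True)
w=cam(*pickle.load(open("pics/wrist11.pkl","rb"))[::-1]);sc=cam(pickle.load(open("pics/scene1.pkl","rb"))[1]);si=cam(pickle.load(open("pics/side1.pkl","rb"))[1])
a=tri((sc,(298.6,208.6)),(si,(354.6,256.9)));b=tri((sc,(280.75,238.1)),(si,(357.6,231.4)))
print(a,b)
for p in(a,b):print(M.T@(p[0]-O))
# cover front top corner drop between shots 8 and 11 
for n,k,(x0,y0),p8,p11 in(("sc",sc,(265,190),(347,14),(747-400,30)),("si",si,(310,210),(163,7),(565-400,22))):
    print(n,(p11[1]-p8[1])/5.714)
X=np.array([-.085,.06,.116])
for k in(sc,si):
    u=[proj(k,O+M@np.array([.085-.16*np.cos(t),.06,.1+.16*np.sin(t)+.016])) for t in(.05,0)];print(u)
```

```text
(array([0.4679, 0.0588, 0.094 ]), [np.float64(3.3), np.float64(3.3)]) (array([ 0.4723, -0.0449,  0.0913]), [np.float64(3.5), np.float64(3.5)])
[-0.1208 -0.002   0.094 ]
[-0.1219 -0.1057  0.0913]
sc 2.80014000700035
si 2.625131256562828
[(np.float64(324.5787192312025), np.float64(186.88182021642695)), (np.float64(324.5167355254945), np.float64(189.50650075605543))]
[(np.float64(330.09775263440343), np.float64(261.87346846496985)), (np.float64(330.06894244141563), np.float64(264.90203133356493))]
```

Triangulated, the handle is at z ≈ 0.093 (home is 0.094), and the cover edge dropped 2.6–2.8 px against 2.6–3.0 px predicted, so the cover is home. Next is the bolt.

Run:
```python
from h import *
import pickle
from bench import get_obs
np.set_printoptions(precision=4,suppress=True)
o=get_obs();print(go(o,O+M@[-.03,.165,.20],0))
w1=cam(*pickle.load(open("pics/wrist1.pkl","rb"))[::-1]);sc=cam(pickle.load(open("pics/scene1.pkl","rb"))[1]);si=cam(pickle.load(open("pics/side1.pkl","rb"))[1])
for n,u in dict(cap=(474,60)).items(): print(n,M.T@(plane(w1,u,.13)-O))
print("cap",M.T@(tri((w1,(474,60)),(sc,(407.5,155)),(si,(236.5,322)))[0]-O))
```

```text
(array([21.38, 10.97,  3.55]), array([-0.002, -0.   , -0.005]))
cap [0.0736 0.2622 0.13  ]
cap [0.0771 0.2607 0.1223]
```

```bash
python3 -m inch '[{"delta_pos":[3.55,1.83,0],"rotation":[0,0,0]},{"delta_pos":[3.55,1.83,0],"rotation":[0,0,0]},{"delta_pos":[3.55,1.83,0],"rotation":[0,0,0]},{"delta_pos":[3.55,1.83,0.6],"rotation":[0,0,0]},{"delta_pos":[3.55,1.83,1.2],"rotation":[0,0,0]},{"delta_pos":[3.55,1.83,1.2],"rotation":[0,0,0]},{"delta_pos":[0,0,0],"rotation":[0,0,0]},{"delta_pos":[0,0,0],"rotation":[0,0,0]}]'
python3 snap.py 12 wrist side scene
python3 -c "
import cv2,numpy as np
a=cv2.imread('pics/scene12.png');b=cv2.imread('pics/side12.png')
cv2.imwrite('pics/c12.png',np.hstack([cv2.resize(a[120:250,300:430],(400,400)),cv2.resize(b[200:330,240:370],(400,400))]))"
```

```text
time_s: 17.45
eef_pos: [0.5489, 0.2297, 0.2028]
eef_rot: [-0.002, 0.69, 0.724, -0.003]
wrist_force: [-0.1, -0.3, 0.0]
opening: -0.005
17.55 [ 0.195  0.252  1.577 -0.     1.317  0.148] [0.5497 0.2286 0.2048] [-0.0011  0.6904  0.7234 -0.0017] [ 0.2 -0.1  0.5]
```

View pics/c12.png

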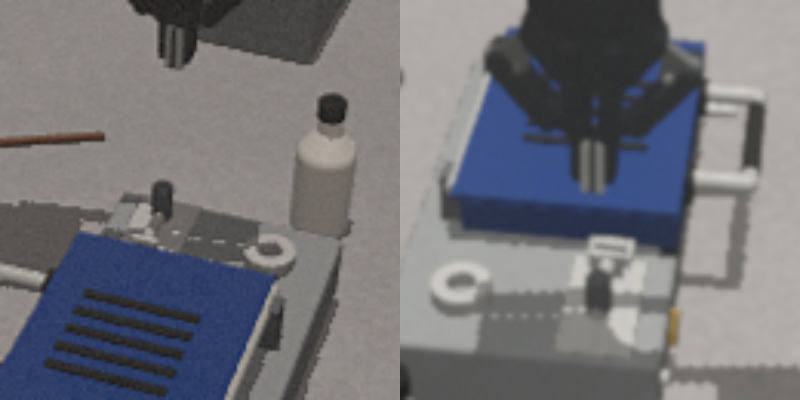

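View pics/wrist12.png

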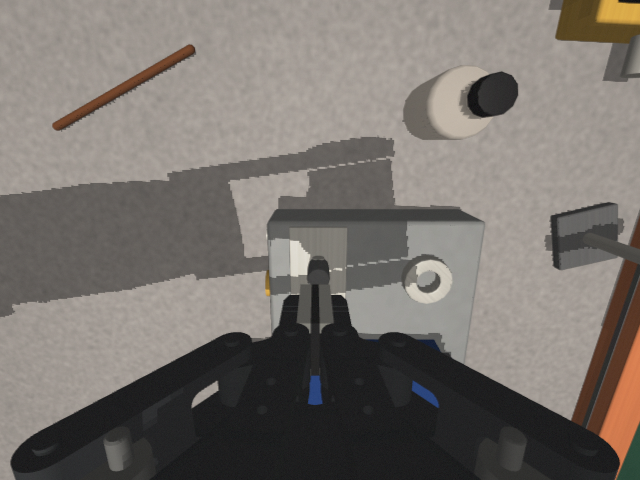

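Run:
```python
from h import *
import pickle,cv2
np.set_printoptions(precision=4,suppress=True)
L=lambda n:cam(*pickle.load(open(f"pics/{n}.pkl","rb"))[::-1])
w12,w1,w2=L("wrist12"),L("wrist1"),L("wrist2");sc=cam(pickle.load(open("pics/scene1.pkl","rb"))[1]);si=cam(pickle.load(open("pics/side1.pkl","rb"))[1])
pr=lambda r:print((M.T@(r[0]-O)).round(4),r[1])
pr(tri((sc,(352.6,180.4)),(si,(304.4,287.5))))
for w,u in((w12,(318,263)),(w1,(377.4,166.5)),(w2,(98,9))): print(M.T@(plane(w,u,.107)-O))
pr(tri((sc,(352.6,180.4)),(si,(304.4,287.5)),(w12,(318,263)),(w1,(377.4,166.5))))
a=cv2.imread('pics/wrist12.png')[200:320,250:400];cv2.imwrite('pics/w12z.png',cv2.resize(a,None,fx=5,fy=5,interpolation=cv2.INTER_CUBIC))
```

```text
[-0.0283  0.1283  0.1063] [np.float64(1.9), np.float64(1.9)]
[-0.0296  0.1477  0.107 ]
[-0.0312  0.1366  0.107 ]
[-0.031   0.1316  0.107 ]
[-0.0298  0.1372  0.1038] [np.float64(3.8), np.float64(8.2), np.float64(8.8), np.float64(1.2)]
```

View pics/w12z.png

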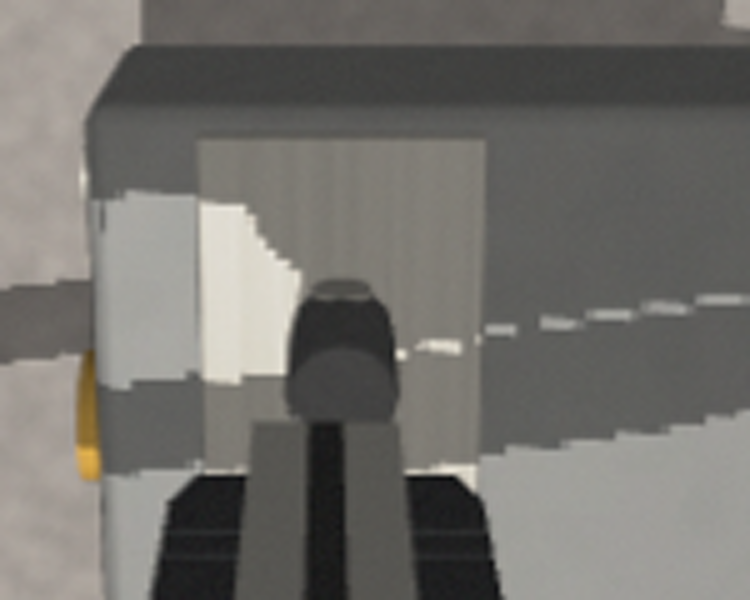

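Run:
```python
from h import *
import pickle
from bench import get_obs
L=lambda n:cam(*pickle.load(open(f"pics/{n}.pkl","rb"))[::-1])
w12=L("wrist12")
for v in(269,278,281): print(v,M.T@(plane(w12,(318.6,v),.107)-O))
print("base back edge",M.T@(plane(w12,(318.6,256.5),.077)-O))
o=get_obs();k=O+M@[-.03,.175,.20];print(go(o,k,0), M.T@(o["eef_pos"]-O))
```

```text
269 [-0.02913265  0.14285599  0.107     ]
278 [-0.02912703  0.13543431  0.107     ]
281 [-0.02912514  0.13293291  0.107     ]
base back edge [-0.02904488  0.14239949  0.077     ]
(array([1.19, 0.  , 0.55]), array([-0.003,  0.   , -0.006])) [-0.03008987  0.16314832  0.20548192]
```

Knob: rear face at y ≈ 0.142, centre at y ≈ 0.133, x ≈ −0.029 in the machine's frame. I'll come down on its +y side, about 20 mm clear of the contact position.

```bash
python3 -m inch '[{"delta_pos":[1,0,0],"rotation":[0,0,0]},{"delta_pos":[0,0,3],"rotation":[0,0,0]},{"delta_pos":[0,0,3],"rotation":[0,0,0]},{"delta_pos":[0,0,3],"rotation":[0,0,0]},{"delta_pos":[0,0,2],"rotation":[0,0,0]},{"delta_pos":[0,0,1],"rotation":[0,0,0]},{"delta_pos":[0,0,0],"rotation":[0,0,0]},{"delta_pos":[0,0,0],"rotation":[0,0,0]}]'
python3 snap.py 13 wrist side scene
python3 -c "
import cv2,numpy as np
from h import *
from bench import get_obs
o=get_obs();print(M.T@(o['eef_pos']-O),o['wrist_force'])
a=cv2.imread('pics/scene13.png');b=cv2.imread('pics/side13.png')
cv2.imwrite('pics/c13.png',np.hstack([cv2.resize(a[120:250,300:430],(400,400)),cv2.resize(b[200:330,240:370],(400,400))]))"
```

```text
time_s: 18.4
eef_pos: [0.5504, 0.2394, 0.0871]
eef_rot: [-0.0, 0.69, 0.723, 0.0]
wrist_force: [-0.0, 0.5, 0.4]
opening: -0.0
18.5 [0.213 0.398 1.647 0.    1.096 0.166] [0.5508 0.2396 0.0876] [1.000e-04 6.904e-01 7.235e-01 5.000e-04] [ 0.4 -0.9  0.6]
[-0.02876443  0.17428187  0.08749463] [ 1.02624482 -0.27333357 -0.17657222]
```

View pics/c13.png

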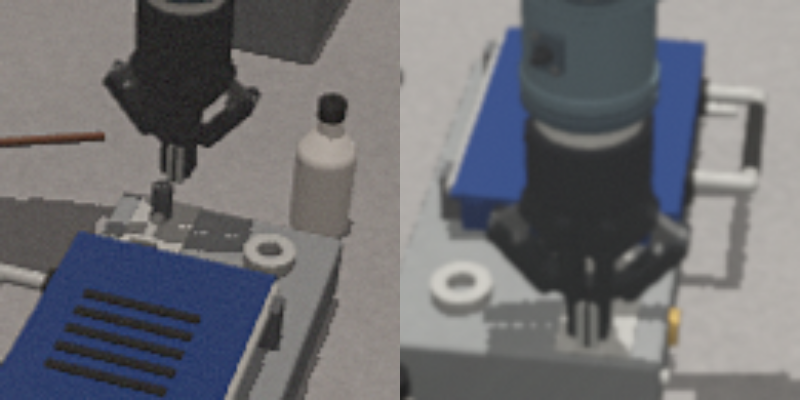

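View pics/wrist13.png

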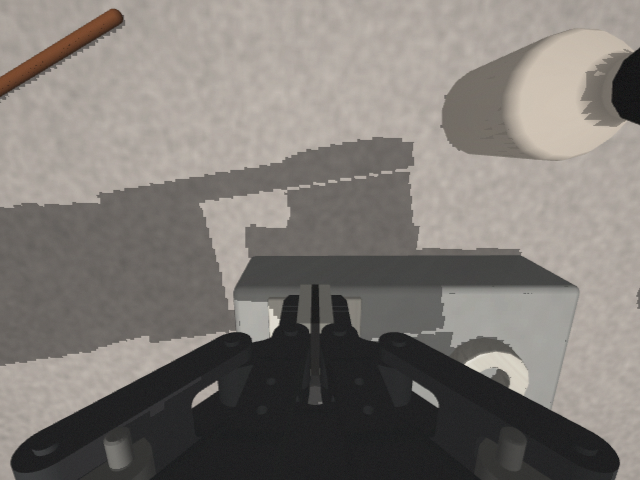

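The fingers stand behind the knob, clear of the bottle and bearing. Next I push in −y.

```bash
python3 -m inch '[{"delta_pos":[-0.5,-0.1,0.4],"rotation":[0,0,0]},{"delta_pos":[-0.5,0,0],"rotation":[0,0,0]},{"delta_pos":[-0.5,0,0],"rotation":[0,0,0]},{"delta_pos":[0,0,0],"rotation":[0,0,0]}]'
python3 -m inch '[{"delta_pos":[-0.3,0,0],"rotation":[0,0,0]},{"delta_pos":[-0.3,0,0],"rotation":[0,0,0]},{"delta_pos":[-0.3,0,0],"rotation":[0,0,0]},{"delta_pos":[0,0,0],"rotation":[0,0,0]}]'
```

```text
time_s: 18.95
eef_pos: [0.5494, 0.2234, 0.0818]
eef_rot: [-0.001, 0.691, 0.723, -0.001]
wrist_force: [-1.1, 0.4, -0.7]
opening: 0.004
time_s: 19.35
eef_pos: [0.5498, 0.2154, 0.0819]
eef_rot: [-0.001, 0.69, 0.723, -0.0]
wrist_force: [1.1, 3.1, 0.4]
opening: -0.005
```

```bash
python3 -m inch '[{"delta_pos":[-0.4,0,0],"rotation":[0,0,0]},{"delta_pos":[-0.4,0,0],"rotation":[0,0,0]},{"delta_pos":[-0.4,0,0],"rotation":[0,0,0]}]'
python3 -c "
from h import *
from bench import get_obs
o=get_obs();print(M.T@(o['eef_pos']-O),o['wrist_force'])"
```

```text
time_s: 19.65
eef_pos: [0.5503, 0.2032, 0.0819]
eef_rot: [-0.001, 0.69, 0.724, -0.001]
wrist_force: [1.0, 3.9, 0.2]
opening: 0.001
[-0.03102284  0.13795098  0.08190647] [1.02680086 3.88497472 0.20146258]
```

```bash
python3 -m inch '[{"delta_pos":[-0.4,0,0],"rotation":[0,0,0]},{"delta_pos":[-0.4,0,0],"rotation":[0,0,0]},{"delta_pos":[0,0,0],"rotation":[0,0,0]}]'
python3 -m inch '[{"delta_pos":[-0.2,0,0],"rotation":[0,0,0]},{"delta_pos":[0,0,0],"rotation":[0,0,0]}]';python3 -m inch '[{"delta_pos":[-0.1,0,0],"rotation":[0,0,0]},{"delta_pos":[0,0,0],"rotation":[0,0,0]}]'
```

```text
time_s: 19.95
eef_pos: [0.5508, 0.1944, 0.0819]
eef_rot: [-0.0, 0.69, 0.723, -0.001]
wrist_force: [1.1, 0.8, 0.5]
opening: 0.003
time_s: 20.15
eef_pos: [0.5509, 0.193, 0.0819]
eef_rot: [-0.001, 0.69, 0.723, -0.001]
wrist_force: [0.3, 1.8, 0.6]
opening: -0.004
time_s: 20.35
eef_pos: [0.5509, 0.1923, 0.0819]
eef_rot: [-0.001, 0.69, 0.724, -0.001]
wrist_force: [0.6, 4.4, 0.8]
opening: -0.003
```

```bash
python3 -m inch '[{"delta_pos":[-0.15,0,0],"rotation":[0,0,0]},{"delta_pos":[0,0,0],"rotation":[0,0,0]}]';python3 -m inch '[{"delta_pos":[-0.1,0,0],"rotation":[0,0,0]},{"delta_pos":[0,0,0],"rotation":[0,0,0]}]';python3 -m inch '[{"delta_pos":[-0.1,0,0],"rotation":[0,0,0]},{"delta_pos":[0,0,0],"rotation":[0,0,0]}]'
```

```text
time_s: 20.55
eef_pos: [0.5509, 0.1913, 0.0819]
eef_rot: [-0.001, 0.69, 0.724, -0.0]
wrist_force: [0.8, 6.2, 0.7]
opening: 0.001
time_s: 20.75
eef_pos: [0.5509, 0.1912, 0.0819]
eef_rot: [-0.001, 0.69, 0.724, 0.0]
wrist_force: [2.1, 9.8, 0.2]
opening: 0.001
time_s: 20.95
eef_pos: [0.5509, 0.1911, 0.082]
eef_rot: [-0.002, 0.69, 0.724, 0.001]
wrist_force: [0.6, 13.1, 0.2]
opening: -0.002
```

The force climbs to 13 N with no further advance, so the bolt is against its stop. I'll back off, rise and measure the knob.

```bash
python3 -m inch '[{"delta_pos":[0.5,0,0],"rotation":[0,0,0]},{"delta_pos":[2,0,0],"rotation":[0,0,0]},{"delta_pos":[1,0,-2],"rotation":[0,0,0]},{"delta_pos":[2,0,-4],"rotation":[0,0,0]},{"delta_pos":[2,0,-5],"rotation":[0,0,0]},{"delta_pos":[0,0,-5],"rotation":[0,0,0]},{"delta_pos":[0,0,0],"rotation":[0,0,0]},{"delta_pos":[0,0,0],"rotation":[0,0,0]}]'
python3 snap.py 14 wrist side scene
python3 -c "
import cv2,numpy as np
a=cv2.imread('pics/scene14.png');b=cv2.imread('pics/side14.png')
cv2.imwrite('pics/c14.png',np.hstack([cv2.resize(a[120:250,300:430],(400,400)),cv2.resize(b[200:330,240:370],(400,400))]))"
```

```text
time_s: 21.75
eef_pos: [0.5485, 0.2619, 0.2398]
eef_rot: [0.001, 0.69, 0.724, 0.0]
wrist_force: [-0.2, 0.7, -0.7]
opening: -0.0
21.85 [ 0.251  0.248  1.515 -0.     1.383  0.204] [0.5469 0.2615 0.2366] [-0.0012  0.6905  0.7234 -0.0022] [-0.2 -0.4 -0.4]
```

View pics/c14.png

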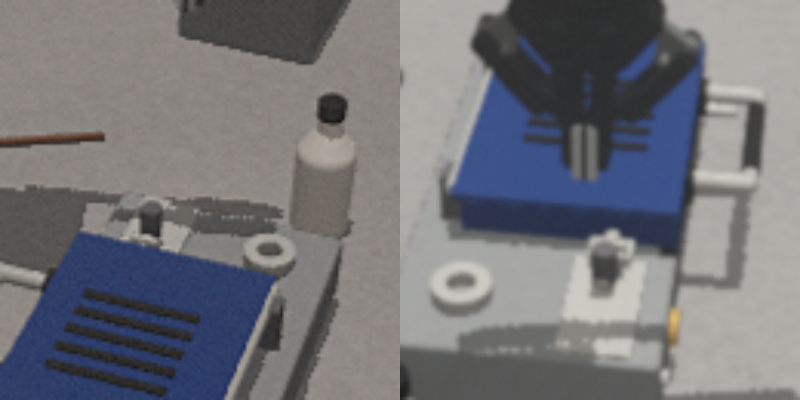

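View pics/wrist14.png

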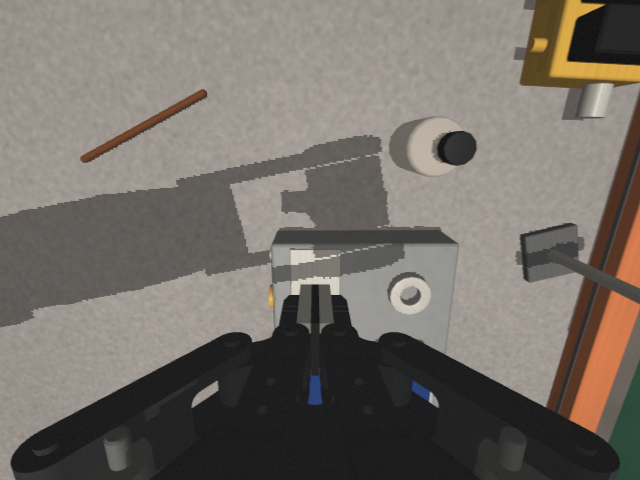

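```bash
python3 -m inch '[{"delta_pos":[0,0,-4],"rotation":[0,0,0]},{"delta_pos":[-3,0,-4],"rotation":[0,0,0]},{"delta_pos":[-4,0,-2],"rotation":[0,0,0]},{"delta_pos":[-4,0,0],"rotation":[0,0,0]},{"delta_pos":[-4,0,0],"rotation":[0,0,0]},{"delta_pos":[0,0,0],"rotation":[0,0,0]},{"delta_pos":[0,0,0],"rotation":[0,0,0]},{"delta_pos":[0,0,0],"rotation":[0,0,0]}]'
python3 snap.py 15 wrist side scene
python3 - <<'E'
import cv2
r=[]
for n,(y,x) in {'scene0':(165,330),'scene15':(165,330)}.items():
    r.append(cv2.resize(cv2.imread(f'pics/{n}.png')[y:y+50,x:x+50],(400,400),interpolation=cv2.INTER_CUBIC))
cv2.imwrite('pics/k_sc.png',cv2.hconcat(r)); r=[]
for n,(y,x) in {'side0':(265,280),'side15':(265,280)}.items():
    r.append(cv2.resize(cv2.imread(f'pics/{n}.png')[y:y+50,x:x+50],(400,400),interpolation=cv2.INTER_CUBIC))
cv2.imwrite('pics/k_si.png',cv2.hconcat(r))
E
```

```text
time_s: 22.7
eef_pos: [0.5546, 0.1129, 0.3371]
eef_rot: [-0.002, 0.69, 0.724, -0.001]
wrist_force: [-0.1, 0.5, 0.3]
opening: 0.001
22.8 [-0.008  0.095  1.49   0.     1.559 -0.056] [0.5547 0.1135 0.3376] [-0.0012  0.6898  0.724  -0.0011] [-0.6  0.   0.3]
```

View pics/k_sc.png

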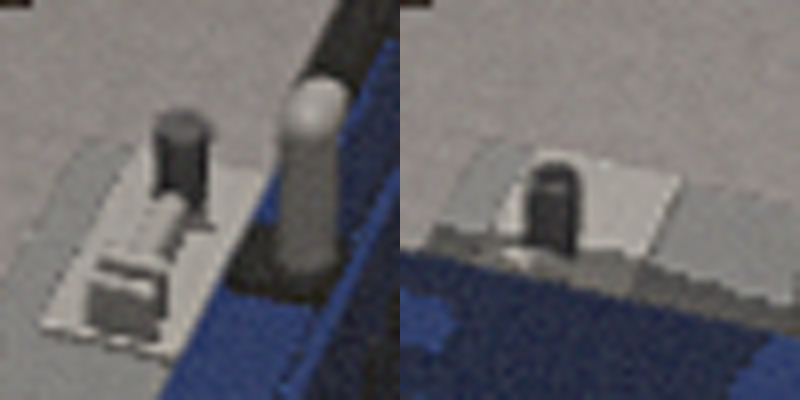

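View pics/k_si.png

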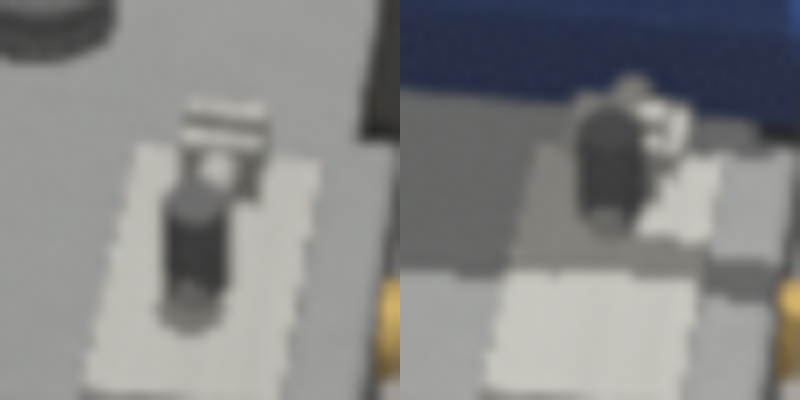

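View pics/wrist15.png

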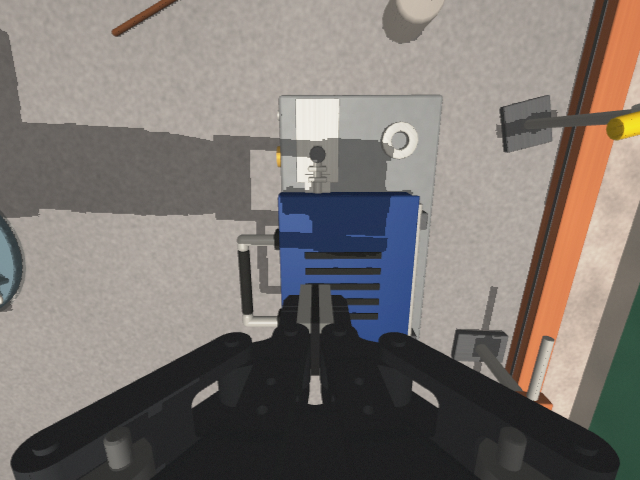

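Run:
```python
from h import *
import pickle
L=lambda n:cam(*pickle.load(open(f"pics/{n}.pkl","rb"))[::-1])
sc=cam(pickle.load(open("pics/scene1.pkl","rb"))[1]);si=cam(pickle.load(open("pics/side1.pkl","rb"))[1]);w=L("wrist15");w1=L("wrist1")
b=tri((sc,(352.75,180.25)),(si,(304.4,290)));a=tri((sc,(349.1,186.5)),(si,(306.6,281)))
for r in(b,a):print(M.T@(r[0]-O),r[1])
for k,u,v in((sc,(352.75,180.25),(349.1,186.5)),(si,(304.4,290),(306.6,281))):
    print("shift",(M.T@(plane(k,v,.107)-plane(k,u,.107))).round(4))
print("wrist after",M.T@(plane(w,(317.5,154.5),.107)-O),"before w1",M.T@(plane(w1,(377.4,166.5),.107)-O))
```

```text
[-0.02901197  0.13250686  0.10345158] [np.float64(1.7), np.float64(1.7)]
[-0.02968299  0.10502271  0.1041123 ] [np.float64(1.9), np.float64(1.9)]
shift [-0.0008 -0.0266  0.    ]
shift [-0.0007 -0.0282  0.    ]
wrist after [-0.02957282  0.10578698  0.107     ] before w1 [-0.03120858  0.13655001  0.107     ]
```

```bash
python3 - <<'E'
import cv2,numpy as np
# cover edge / bystanders: same pixels as before?
for n,boxes in dict(scene=dict(handle=(200,250,270,305),spanner=(295,335,262,350),jar=(328,372,285,320)),side=dict(bottle=(315,380,220,256),bearing=(283,302,246,274))).items():
    for k,(a,b,c,d) in boxes.items():
        ref='11' if k=='handle' else '0'
        A=cv2.GaussianBlur(cv2.imread(f'pics/{n}{ref}.png'),(0,0),1)[a:b,c:d].astype(np.float32);B=cv2.GaussianBlur(cv2.imread(f'pics/{n}15.png'),(0,0),1)[a:b,c:d].astype(np.float32)
        print(k,cv2.phaseCorrelate(A.mean(2),B.mean(2)))
E
python3 -c "
from bench import hand_in;print(hand_in())"
```

```text
handle ((-0.23207807302707195, -0.5831996853355861), 0.35786480691697864)
spanner ((0.007756315937385239, -0.02555167344382525), 1.0053053003549577)
jar ((-0.0026230529405495417, 0.4690088192452855), 1.0111931369260505)
bottle ((0.009079280963206315, -0.003369595478254439), 0.9991993042697878)
bearing ((-0.22711071059324972, 0.09102004115704965), 0.7633525466918946)
the job is handed in; nothing more can be done
None
```

The cover is closed in its catch, the bolt is across, and the job is handed in at about 23 s of the 72 s allowed. No verdict was reported, so the results below rest on my own checks.

**What I did**
- **Lowering:** I found the machine, handle and knob from the scene, side and wrist cameras. The handle sat in a loose 16 mm cage with the fingers tilted 0.5 rad, with no squeeze. I brought the cover forward from about 1.54 rad and eased it along its arc at about 0.5 rad/s or less onto the catch. The load stayed at about 5 to 8 N.
- **Catch:** I pressed the handle from above with shut fingertips in 2 mm steps. Downward force rose to 17.7 N, then dropped to 11.4 N as the catch snapped.
- **Bolt:** I pushed the knob across with the shut fingers. Friction was about 4 N. At the end the force rose to 13 N with no further movement, so I took that as its stop. I then drew back to a TCP height of 0.34 m, clear of everything.

**Last checks**
- **Cover:** The handle triangulated at z = 0.091 to 0.094 m against 0.094 m when home. The cover's front edge dropped 2.6 to 2.8 px where 2.6 to 3.0 px was predicted.
- **Bolt travel:** My estimates disagree somewhat, at 26.6, 27.5, 28.2 and 30.8 mm across views, against the 26 mm required. The lowest is close to the limit, so I relied mainly on the hard stop I felt.
- **Bystanders:** The spanner, jar, bottle and bearing moved less than 0.5 px in the camera images.
- **Weak check:** The before-and-after image comparison of the handle was poor (response 0.36, probably from changed shadows), so I did not rely on it.

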